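# Set up the measuring stage: lock the stop posts, then stand the cups mouth-down

## Robot

A 7-joint arm with a two-finger parallel gripper is mounted at the origin on the work surface. World frame = base frame: x ahead of the robot, y to its left, z up, the work surface at z = 0. Lengths are in m, angles in rad, forces in N, time in s.
With the tool pointing down it reaches from about 0.35 to 0.9 m from the base axis. Payload 7.2 kg.
Tool frame: the origin (TCP) lies midway between the tips of the shut fingers; the grasp point (between the pads) lies 19 mm behind it; z points along the fingers, y is the line along which they close (so a half turn about z gives the same grasp; the last joint's range is limited). The gripper opens to 88 mm and grips with 3 to 60 N. Pads are 20 mm wide; open, the fingers measure 115 mm over their backs; the gripper's body (75 mm by 178 mm) begins 61 mm behind the grasp point.
Start: joints at [-0.068, 0.411, -0.013, 1.596, 0.006, 1.134, -0.082], TCP at [0.625, -0, 0.223] pointing down, gripper open.
Joint ranges: [-2.95, 2.95], [-0.29, 1.99], [-1.47, 1.44], [0.14, 2.54], [-1.03, 4.17], [0.13, 1.85], [-2.86, 2.86]. Speed limits (rad/s): [2.39, 2.39, 3.01, 3.01, 3.14, 3.14, 3.14].

## Interface

Orientations are given as a unit quaternion [w, x, y, z].
In Python, from rig import telemetry, grab_frame, get_calibration, env gives the robot as it stands. The module is installed in compiled form; this text tells all that it offers.
- The arm moves only by the tool apply_moves, never from a script. Its argument "targets" is one flat list of numbers, 4 for each row, row after row: the shift along the tool's x, y, z as a fraction of full scale, then the turn about the tool's z as a fraction of full scale. In form: [x, y, z, twist, x, y, z, twist, ...]. A call has 1 to 20 rows; each row shifts and turns the commanded pose from where the row before left it, along the tool's axes as they then stand; what a row does not reach is not made up. Full scale, the value 1, is 200 mm for a shift and 45 degrees for a turn. A row lasts 1/10 s, in which the tool goes at most 50 mm and 8.59 degrees, less where a joint would pass 70% of its speed; a pose out of reach is approached as far as the arm can. A call with a number of a shift or a turn outside -1 to 1 is refused whole. A call with a gripper value outside its range is refused whole. "jaw" is the closure, from 0 (fully open) to 1 (shut), set as the call begins (left out, the last holds). The fingers move at their own pace and stop on an object; "newtons" is the grip in N (left out, the last holds). Time passes only in rows, so rows that do not move let the fingers close. It gives the time, the measured TCP pose, the force, the opening and the grip force at its end, in the units of the state.
- telemetry.sense(): the state, without advancing time (a new reading comes with each control period).
- grab_frame(name): name is "scene" or "side" or "wrist"; returns the picture (400x640x3 uint8, red, green, blue); there is no depth.
- get_calibration(name): a dict with "K" (3x3 intrinsics, pixels), "eye" and "orientation" of the camera in the world. Camera axes: x right, y up, looking along -z (the intrinsics and any distortion apply to the point x, -y, -z); pixel columns grow to the right and rows downward; lengths in m; the calibration is good to about 2 mm. The wrist camera is an equidistant fisheye: a pixel r from the principal point sees the ray r / f radians off the axis. A picture is of the moment at which its call begins: read the wrist's pose just before it. get_calibration takes no time and is no camera call; for the wrist camera it gives the pose at the moment of the call.
- env.close_job(): hands the job in; it is judged then, once.
The state is a dict: "time": time; "joint_pos": joint angles; "dq": joint speeds; "joint_torque": joint torques, N m; "tcp_pos": TCP position; "orientation": TCP orientation; "ft_force": force on the tool from outside, world axes, zero at the start; "ft_torque": the same for the moment, N m; "grip_width": finger opening in m; "grasp_force": force on a finger pad.
Only numpy, scipy, OpenCV 4.12 (cv2) and the standard library are available. Lean on these libraries where they do the work, as an engineer would, in place of code of your own. Each camera call takes 0.05 s, during which the arm holds its last target. There are 200 camera calls.

## Task

Prepare the measuring stage. First fit both stop posts from the rack into the slotted strut, each at the band of its own colour: put the hammer head down through the slot until the flange rests on the lips, then give it a quarter turn so that the head lies square across the slot and catches under the lips. Then turn every pink cup over and stand it mouth-down wholly on the glass plate, leaving the ring gauge, the brass weight and the wooden case where they are.

Things in the scene. Friction and masses are not known exactly. Their poses are not given: they have to be found in the camera images.
- post_blue_c (a point): blue stop post, 80 mm tall, 150 g, upright in the black rack at first. From below: hammer head 30x18x7 mm, neck 16 mm dia. x 7, flange 34 mm dia. x 6, flat blue wing to grip, 34 wide x 14 thick x 60 tall. Point: wing centre, 36 mm above the flange's underside, 50 above the head's underside. x along the wing's width and the head's long side, y across the 14 mm, z up
- mark_blue (a point): where the blue post belongs on the fixed strut: middle of the slot, level with the lips' top (41 mm above the table), at the 22 mm wide blue band. x across the slot, away from the robot; y along it; z up. The two bands are 160 mm apart
- post_yellow_c (a point): yellow stop post, 80 mm tall, 150 g, upright in the black rack at first. From below: hammer head 30x18x7 mm, neck 16 mm dia. x 7, flange 34 mm dia. x 6, flat yellow wing to grip, 34 wide x 14 thick x 60 tall. Point: wing centre, 36 mm above the flange's underside, 50 above the head's underside. x along the wing's width and the head's long side, y across the 14 mm, z up
- mark_yellow (a point): where the yellow post belongs on the fixed strut: middle of the slot, level with the lips' top (41 mm above the table), at the 22 mm wide yellow band. x across the slot, away from the robot; y along it; z up. The two bands are 160 mm apart
- stage: fixed stage with strut. Origin on the table, 86.5 mm in -x from the slot's middle; axes as the marks'. Strut 41 wide x 360 long, slot 22 mm wide, lips 4 mm thick, hollow 36 mm wide, ends closed. A head lying along the slot drops in until the flange rests on the lips; turned a quarter turn either way it reaches under both lips, with 3 mm of play up and down
- cup_a_c (a point): pink square cup, outside 54x54 mm, 60 mm high, walls 4 mm, 100 g, flat sides; two or three cups are present (an absent one has no pose). Point: its centre, half-way up. z points out of the mouth, x and y through the flat sides. At first mouth-up on the table; it also lies stably on a side (centre 27 mm up)
- cup_b_c (a point): pink square cup, outside 54x54 mm, 60 mm high, walls 4 mm, 100 g, flat sides; two or three cups are present (an absent one has no pose). Point: its centre, half-way up. z points out of the mouth, x and y through the flat sides. At first mouth-up on the table; it also lies stably on a side (centre 27 mm up)
- cup_c_c (a point): pink square cup, outside 54x54 mm, 60 mm high, walls 4 mm, 100 g, flat sides; two or three cups are present (an absent one has no pose). Point: its centre, half-way up. z points out of the mouth, x and y through the flat sides. At first mouth-up on the table; it also lies stably on a side (centre 27 mm up)
- plate (a point): centre of the glass plate's top, 24 mm above the table; plate 150 (x) by 360 mm (y), flush with the fixed aluminium slab around it, which reaches 86 mm in -x, 100 mm in +x and 200 mm in y either way. x points to the strut, whose near face is 101 mm off and stands 17 mm above the glass; y along the strut, z up
- ring_gauge: bystander: steel ring 68 mm diameter, 22 mm high, origin at the centre of its underside
- brass_weight: bystander: brass cylinder 44 mm diameter, 45 mm high, origin at the centre of its underside
- gauge_case: bystander: wooden case 70 x 130 x 30 mm, origin at the centre of its underside
Not all that is in view belongs to the job. What is shaped like the part that bears post_yellow_c but green or turquoise is not meant.

How it is judged:
On the way, in this order (a step that is already met when the one before it is completed fails the run):
1. both posts are in the strut at their own bands, turned to catch the lips (horizontal distance between post_blue_c and mark_blue below 0.015 m and z of post_blue_c in the frame of mark_blue between 0.03 and 0.0395 m and angle between each of post_blue_c, post_yellow_c's own z axis and vertical below 0.12 rad and angle between the x axis of post_blue_c and the x axis of mark_blue, either way round below 0.35 rad and horizontal distance between post_yellow_c and mark_yellow below 0.015 m and z of post_yellow_c in the frame of mark_yellow between 0.03 and 0.0395 m and angle between the x axis of post_yellow_c and the x axis of mark_yellow, either way round below 0.35 rad), for 0.3 s.
2. every cup stands mouth-down on the glass plate (angle between each of cup_a_c, cup_b_c, cup_c_c's own z axis and vertical above 3.04 rad and x of cup_a_c in the frame of plate between -0.052 and 0.052 m and y of cup_a_c in the frame of plate between -0.157 and 0.157 m and z of cup_a_c in the frame of plate between 0.023 and 0.037 m and x of cup_b_c in the frame of plate between -0.052 and 0.052 m and y of cup_b_c in the frame of plate between -0.157 and 0.157 m and z of cup_b_c in the frame of plate between 0.023 and 0.037 m and x of cup_c_c in the frame of plate between -0.052 and 0.052 m and y of cup_c_c in the frame of plate between -0.157 and 0.157 m and z of cup_c_c in the frame of plate between 0.023 and 0.037 m), for 0.2 s.
At the end, for the whole second after the job is handed in: Each post stands upright (7 degrees) in the strut within 15 mm of its own band's middle, flange on the lips (3 mm), head square across the slot within 20 degrees; each cup present stands mouth-down (within 5.8 degrees) on the glass plate, its centre at least 23 mm inside the plate's edge (all of step 1 and all of step 2); the robot touches nothing.
It fails at once if the ring gauge is shifted more than 30 mm (distance of ring_gauge from where it was at the start of the episode above 0.03 m).
It fails at once if the brass weight is shifted more than 30 mm (distance of brass_weight from where it was at the start of the episode above 0.03 m).
It fails at once if the wooden case is shifted more than 30 mm (distance of gauge_case from where it was at the start of the episode above 0.03 m).
Of cup_a, cup_b, cup_c only 2 to 3 are there at a start; the rules pass over those that are not, and their reading is None.
At some moment in a run one of cup_a, cup_b, cup_c may be knocked a few centimetres aside while the robot is not near it.
It also fails if it takes over 210 s, if anything falls off the work surface, if the arm or the gripper's body presses on something with over 40 N, if the wrist force passes 120 N, or if a joint passes its speed limit or range.

## Working session

There is one attempt and no reset: what is moved stays moved. The work goes in short steps, Python scripts to look and compute and a tool call to move; the robot and the scene stay as the last step left them, time stands still between calls to the robot, and variables do not carry over. Pictures are saved under pics/ and viewed, at most 14 in all, crops included, and the job is handed in when it is done.

Besides the shell and the picture viewer there is one more tool, called after "Request:" as name(argument=value, ...) on one line, values as JSON. apply_moves: Moves the arm, as the interface text tells. Its arguments: {"type":"object","properties":{"targets":{"type":"array"},"jaw":{"type":"number"},"newtons":{"type":"number"}},"required":["targets"]}

```bash
mkdir -p pics; cat > h.py <<'E'
import numpy as np, cv2
from rig import telemetry, grab_frame, get_calibration, env
from scipy.spatial.transform import Rotation as R
def q2R(q): q=np.array(q); return R.from_quat([q[1],q[2],q[3],q[0]]).as_matrix()
def cal(n):
    c=get_calibration(n); o=np.array(c["orientation"]); 
    return np.array(c["K"]),np.array(c["eye"]),(q2R(o) if o.size==4 else o),c
def ray(n,u,v,C=None):
    K,e,Rm,c=C or cal(n)
    x=(u-K[0,2])/K[0,0]; y=(v-K[1,2])/K[1,1]
    if n=="wrist":
        r=np.hypot(x,y); s=np.sin(r)/r if r>1e-9 else 1; d=np.array([x*s,-y*s,-np.cos(r)])
    else: d=np.array([x,-y,-1])
    return e,Rm@d
def onz(n,u,v,z,C=None):
    e,d=ray(n,u,v,C); return e+d*(z-e[2])/d[2]
def proj(n,P,C=None):
    K,e,Rm,c=C or cal(n); p=Rm.T@(np.array(P)-e); x,y,z=p[0],-p[1],-p[2]
    if n=="wrist":
        r=np.hypot(x,y); a=np.arctan2(r,z); x,y=x/r*a,y/r*a
    else: x,y=x/z,y/z
    return np.array([K[0,0]*x+K[0,2],K[1,1]*y+K[1,2]])
def snap(n,f=None):
    C=cal(n); im=grab_frame(n)[:,:,::-1].copy()
    if f: cv2.imwrite("pics/"+f,im)
    return im,C
E
python3 - <<'E'
from h import *
for n in ["scene","side","wrist"]:
    im,C=snap(n,n+"0.png"); print(n,C[3])
print(telemetry.sense())
E
```

```text
scene {'K': array([[453.22476924,   0.        , 316.01544565],
       [  0.        , 453.22476924, 198.36087419],
       [  0.        ,   0.        ,   1.        ]]), 'eye': array([ 0.97661939, -0.38966579,  0.96318124]), 'orientation': array([0.87833489, 0.24360608, 0.10275749, 0.3982773 ])}
side {'K': array([[364.3619692 ,   0.        , 322.12564406],
       [  0.        , 364.3619692 , 200.01773871],
       [  0.        ,   0.        ,   1.        ]]), 'eye': array([ 0.45941652, -0.6634324 ,  0.71491338]), 'orientation': array([ 0.91905647,  0.38414224, -0.03772896, -0.07966472])}
wrist {'K': array([[309.70691629,   0.        , 321.81569297],
       [  0.        , 309.70691629, 202.82070861],
       [  0.        ,   0.        ,   1.        ]]), 'eye': array([0.62413363, 0.07904199, 0.38357387]), 'orientation': array([ 9.89345626e-01, -1.45584164e-01,  6.42997173e-04,  2.63092549e-04])}
{'time': 0.15, 'joint_pos': array([-0.06820036,  0.41172753, -0.01273238,  1.59683914,  0.00561588,
        1.13431887, -0.08221259]), 'dq': array([-2.18620573e-04, -1.54565698e-03,  4.53829136e-04, -2.85602116e-03,
        1.75275412e-04, -1.80177766e-03, -6.81408297e-05]), 'joint_torque': array([ 1.23447033e-03, -5.88331139e+01,  6.41932636e-01, -2.91289848e+01,
       -5.37989591e-02,  1.57438387e-02,  1.06989046e-04]), 'tcp_pos': array([ 6.24606397e-01, -2.67663441e-05,  2.22000258e-01]), 'orientation': array([-4.09839307e-04,  7.07093647e-01,  7.07119635e-01, -4.76570413e-04]), 'ft_force': array([-0.02873708,  0.34848966, -0.67557826]), 'ft_torque': array([-4.56754786e-03,  1.47465312e-05,  5.62951234e-03]), 'grasp_force': 0.0, 'grip_width': 0.08775988726315888}
```

View pics/scene0.png

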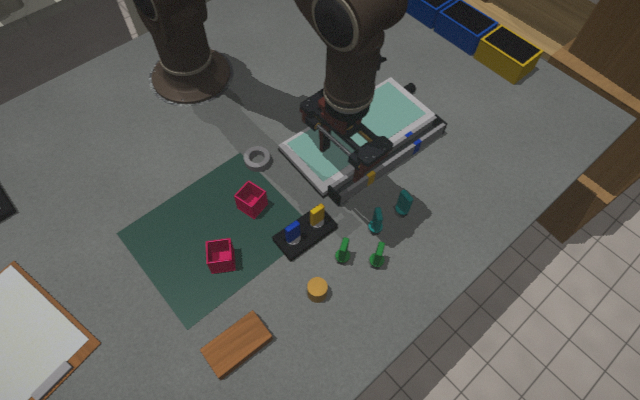

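View pics/side0.png

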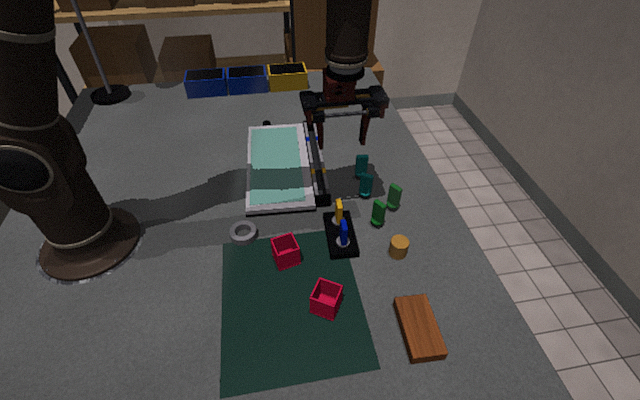

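View pics/wrist0.png

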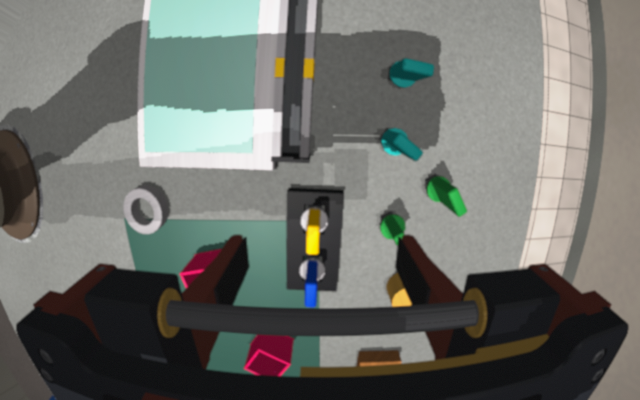

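Scene view: wanted posts are blue (292,232) and yellow (317,215), both in the black rack. Lookalikes to reject are green (343,250), green (377,255), turquoise (375,220) and turquoise (404,203), plus the blue and yellow bins top right. There are two pink cups, at (251,200) and (221,255). The strut bands are yellow (371,177) and blue (413,140). Ring is at (257,157), brass at (317,288), case at (237,345).

```bash
cat >> h.py <<'E'
HSV={"blue":((112,140,60),(128,255,255)),"yellow":((18,150,80),(30,255,255)),"pink":((160,140,60),(178,255,255))}
def blobs(im,col,amin=15):
    m=cv2.inRange(cv2.cvtColor(im,cv2.COLOR_BGR2HSV),*HSV[col])
    n,l,s,c=cv2.connectedComponentsWithStats(m)
    return [(s[i,4],c[i].round(1),s[i,:4],l==i) for i in range(1,n) if s[i,4]>=amin]
def tri(obs):
    A=np.zeros((3,3));b=np.zeros(3)
    for e,d in obs:
        d=d/np.linalg.norm(d);P=np.eye(3)-np.outer(d,d);A+=P;b+=P@e
    return np.linalg.solve(A,b)
E
python3 - <<'E'
from h import *
for n in ["scene","side","wrist"]:
    im=cv2.imread(f"pics/{n}0.png")
    for c in HSV:
        for b in blobs(im,c): print(n,c,b[0],b[1],b[2])
a=cv2.imread("pics/scene0.png")[170:290,190:430]; b=cv2.imread("pics/wrist0.png")[170:330,250:480]
cv2.imwrite("pics/c1.png",cv2.resize(a,None,fx=3,fy=3,interpolation=2))
E
```

```text
scene blue 22 [408.5 134. ] [405 132   8   5]
scene blue 32 [417.2 141.8] [414 139   8   7]
scene blue 166 [291.7 230.2] [285 220  15  22]
scene yellow 1229 [501.7  58. ] [474  24  70  60]
scene yellow 60 [370.7 176. ] [367 171   8  14]
scene yellow 205 [316.3 213.8] [310 204  14  21]
scene yellow 190 [316.6 286.3] [308 277  19  19]
scene pink 807 [250.8 199.1] [234 181  34  38]
scene pink 853 [219.8 255.4] [206 238  29  36]
side blue 185 [254.1  81.7] [235  65  31  28]
side blue 29 [222.4  74.5] [218  68   7  12]
side blue 353 [200.5  87.1] [184  70  40  28]
side blue 37 [240.9  80.1] [237  76   9  10]
side blue 28 [264.4  88.1] [261  84   7   8]
side blue 16 [307.3 138.7] [306 137   4   5]
side blue 129 [343.7 230.2] [340 219   8  26]
side yellow 583 [287.9  80. ] [267  61  40  31]
side yellow 16 [312.7 170.7] [311 169   4   5]
side yellow 119 [338.9 209.3] [336 198   7  26]
side yellow 117 [399.8 241.6] [391 235  18  14]
side pink 846 [285.4 250.9] [270 232  31  39]
side pink 921 [325.1 298.3] [309 277  34  44]
wrist blue 36 [314.1 266.3] [309 261   8  15]
wrist blue 38 [306.3 278.3] [304 265   6  25]
wrist blue 20 [316.2 284. ] [315 277   3  13]
wrist yellow 167 [279.4  67. ] [275  58  10  19]
wrist yellow 199 [308.3  68. ] [303  59  12  19]
wrist yellow 582 [312.7 234. ] [305 209  16  47]
wrist yellow 494 [398.2 293. ] [388 274  24  33]
wrist yellow 152 [161.1 315.3] [158 293  10  43]
wrist yellow 147 [482.5 315.2] [475 292  12  44]
wrist yellow 15 [365. 367.] [358 367  15   1]
wrist yellow 16 [380.7 366.1] [374 366  15   2]
wrist pink 681 [197.9 266. ] [180 249  42  40]
wrist pink 1640 [269.2 355. ] [244 335  49  42]
```

View pics/c1.png

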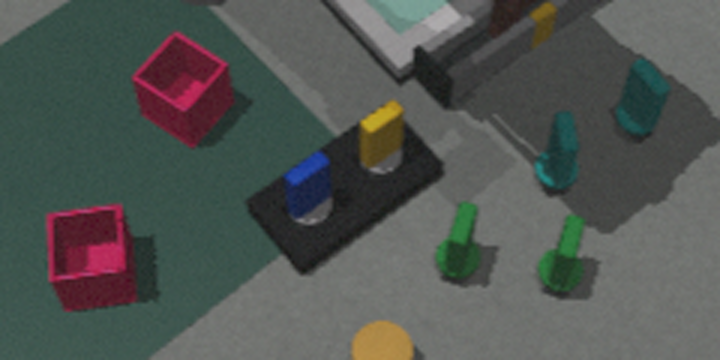

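The crop confirms the wanted posts: blue at (308,185) and yellow at (380,135), both in the black rack. The green and turquoise ones stand outside it. The wings run roughly along the rack.

```bash
python3 - <<'E'
from h import *
def t(**k): return tri([ray(n,*uv) for n,uv in k.items()]).round(4)
print("blue post",t(scene=(291.7,230.2),side=(343.7,230.2)))
print("yellow post",t(scene=(316.3,213.8),side=(338.9,209.3),wrist=(312.7,234)), t(scene=(316.3,213.8),side=(338.9,209.3)))
# bands on lips z=.041
for n,u in [("wrist",(279.4,67)),("wrist",(308.3,68)),("scene",(370.7,176)),("side",(312.7,170.7)),("scene",(408.5,134)),("scene",(417.2,141.8)),("side",(307.3,138.7))]:
    print("band",n,u,onz(n,*u,.041).round(4))
# wing top-of-mask orientation in wrist: yellow
im=cv2.imread("pics/wrist0.png")
# cups: corners of mask via rim (z=.06) bounding poly
for n in ["scene","side"]:
    im=cv2.imread(f"pics/{n}0.png")
    for b in blobs(im,"pink",400):
        c=cv2.findContours(b[3].astype(np.uint8),0,1)[0]
        h=cv2.approxPolyDP(cv2.convexHull(max(c,key=cv2.contourArea)),2.5,True)[:,0]
        print(n,b[1],h.tolist()); print([onz(n,*p,.06)[:2].round(3).tolist() for p in h])
    
print("ring",onz("scene",257,158,.02).round(3),onz("side",244,232,.02).round(3),"brass",onz("scene",317,286,.04).round(3),"case",onz("scene",237,345,.03).round(3))
E
```

```text
blue post [ 0.6122 -0.1235  0.0658]
yellow post [ 0.615  -0.0537  0.0636] [ 0.6158 -0.0541  0.0643]
band wrist (279.4, 67) [0.5775 0.1305 0.041 ]
band wrist (308.3, 68) [0.6091 0.1285 0.041 ]
band scene (370.7, 176) [0.615  0.1242 0.041 ]
band side (312.7, 170.7) [0.5791 0.131  0.041 ]
band scene (408.5, 134) [0.5869 0.2907 0.041 ]
band scene (417.2, 141.8) [0.6188 0.2888 0.041 ]
band side (307.3, 138.7) [0.587  0.2895 0.041 ]
scene [250.8 199.1] [[248, 181], [265, 191], [267, 203], [254, 218], [238, 208], [234, 196]]
[[0.442, -0.116], [0.49, -0.103], [0.519, -0.12], [0.53, -0.166], [0.486, -0.178], [0.454, -0.166]]
scene [219.8 255.4] [[229, 238], [234, 269], [212, 273], [206, 259], [206, 241]]
[[0.534, -0.238], [0.6, -0.272], [0.577, -0.312], [0.542, -0.304], [0.507, -0.28]]
side [285.4 250.9] [[291, 232], [299, 247], [300, 263], [279, 270], [270, 239]]
[[0.49, -0.103], [0.503, -0.151], [0.499, -0.195], [0.453, -0.205], [0.44, -0.116]]
side [325.1 298.3] [[319, 277], [342, 285], [333, 320], [310, 312], [309, 297]]
[[0.534, -0.237], [0.578, -0.264], [0.544, -0.337], [0.503, -0.313], [0.506, -0.28]]
ring [ 0.378 -0.045  0.02 ] [ 0.377 -0.05   0.02 ] brass [ 0.738 -0.16   0.04 ] case [ 0.723 -0.36   0.03 ]
```

Request:
apply_moves(targets=[-0.15,-0.02,0,0,-0.15,-0.02,0,0,-0.15,-0.02,0,0,0,0,0,0,0,0,0,0], jaw=0)

```text
time: 0.65
tcp_pos: [0.6128, -0.0906, 0.2224]
orientation: [-0.0, 0.708, 0.707, -0.0]
ft_force: [0.1, 0.3, -0.4]
grip_width: 0.0877
grasp_force: 0.0
```

```bash
python3 - <<'E'
from h import *
im,C=snap("wrist","w1.png")
print(telemetry.sense()["tcp_pos"])
for c in ["blue","yellow"]:
    for b in blobs(im,c,30): print(c,b[0],b[1],b[2])
cv2.imwrite("pics/w1c.png",cv2.resize(im[60:330,200:440],None,fx=2.2,fy=2.2,interpolation=2))
E
```

```text
[ 0.61297129 -0.08928159  0.22241789]
blue 110 [321.5 211.8] [314 192  15  42]
yellow 486 [323.6 152. ] [316 133  16  38]
yellow 915 [421.1 231.2] [402 214  37  40]
yellow 332 [165.5 311.5] [158 290  21  47]
yellow 47 [469.8 295. ] [466 291  10   8]
yellow 274 [479.9 316.1] [469 290  18  47]
yellow 1909 [432.2 360.8] [302 336 245  40]
```

View pics/w1c.png

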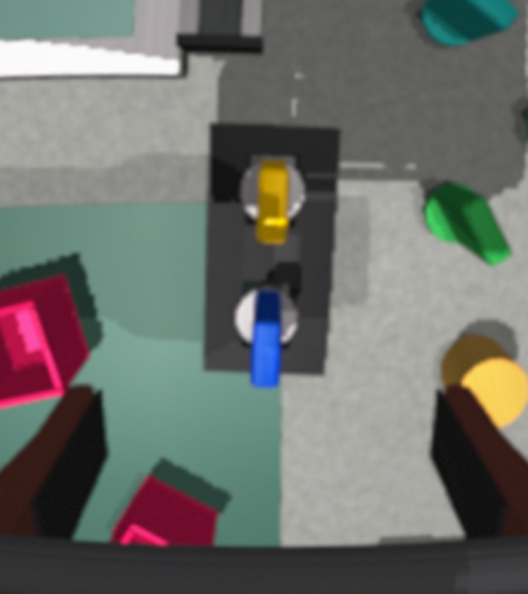

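Crop: yellow top face is near (272,215) and blue top face near (265,360). Both wings are near-aligned with y in the rack, with a slight tilt (top of image leans right). Now the exact grasp pose.

```bash
python3 - <<'E'
from h import *
im=cv2.imread("pics/w1.png"); C=cal("wrist")
hsv=cv2.cvtColor(im,cv2.COLOR_BGR2HSV)
for name,lo,hi,(x0,y0,x1,y1) in [("blue",(105,110,30),(130,255,255),(300,180,345,245)),("yellow",(15,110,60),(32,255,255),(300,120,345,185))]:
    m=cv2.inRange(hsv,lo,hi)[y0:y1,x0:x1]
    for r in range(m.shape[0]):
        xs=np.flatnonzero(m[r])
        if len(xs)>4 and r%3==0:
            a=onz("wrist",x0+xs[0]-.5,y0+r,.095,C);b=onz("wrist",x0+xs[-1]+.5,y0+r,.095,C);print(name,y0+r,x0+xs[0],x0+xs[-1],((a+b)/2).round(4)[:2],round(b[0]-a[0],4),hsv[y0+r,x0+(xs[0]+xs[-1])//2].tolist())
    ys=np.flatnonzero(m.sum(1)>255*5); print("rows",y0+ys[0],y0+ys[-1],onz("wrist",321,y0+ys[-1]+.5,.095,C).round(4))
E
```

```text
blue 192 318 325 [ 0.612  -0.0862] 0.0077 [114, 127, 86]
blue 195 317 326 [ 0.612  -0.0892] 0.0097 [111, 237, 87]
blue 198 317 326 [ 0.612  -0.0922] 0.0097 [111, 234, 87]
blue 201 317 326 [ 0.612  -0.0952] 0.0097 [111, 234, 87]
blue 204 316 326 [ 0.6115 -0.0983] 0.0107 [111, 239, 94]
blue 207 316 327 [ 0.612  -0.1013] 0.0117 [111, 216, 191]
blue 210 315 327 [ 0.6115 -0.1044] 0.0128 [111, 194, 235]
blue 213 315 326 [ 0.611  -0.1075] 0.0118 [111, 192, 236]
blue 216 314 327 [ 0.611  -0.1107] 0.0138 [111, 196, 235]
blue 219 314 328 [ 0.6115 -0.1138] 0.0149 [110, 196, 245]
blue 222 314 327 [ 0.611 -0.117] 0.0139 [111, 199, 235]
blue 225 313 327 [ 0.6105 -0.1202] 0.015 [111, 201, 233]
blue 228 313 327 [ 0.6105 -0.1234] 0.015 [111, 204, 231]
blue 231 314 326 [ 0.6105 -0.1266] 0.0131 [111, 210, 227]
blue 234 314 326 [ 0.6105 -0.1299] 0.0131 [111, 211, 228]
rows 192 236 [ 0.6115 -0.1326  0.095 ]
yellow 135 318 329 [ 0.6139 -0.0313] 0.0111 [23, 253, 124]
yellow 138 318 330 [ 0.6143 -0.0341] 0.0121 [23, 252, 190]
yellow 141 317 330 [ 0.6139 -0.0369] 0.013 [23, 244, 203]
yellow 144 317 330 [ 0.6139 -0.0398] 0.0131 [23, 238, 204]
yellow 147 317 330 [ 0.6139 -0.0426] 0.0131 [23, 243, 189]
yellow 150 317 330 [ 0.6139 -0.0454] 0.0131 [23, 248, 149]
yellow 153 317 330 [ 0.6139 -0.0483] 0.0131 [23, 250, 146]
yellow 156 318 329 [ 0.6139 -0.0511] 0.0113 [23, 253, 144]
yellow 159 317 330 [ 0.6139 -0.054 ] 0.0132 [24, 230, 224]
yellow 162 316 331 [ 0.6139 -0.0569] 0.0151 [24, 240, 198]
yellow 165 316 330 [ 0.6134 -0.0597] 0.0142 [23, 255, 142]
yellow 168 316 329 [ 0.613  -0.0626] 0.0133 [23, 255, 148]
rows 133 170 [ 0.6115 -0.065   0.095 ]
```

Request:
apply_moves(targets=[-0.135,-0.01,0,0.055,0,0,0.15,0,0,0,0.15,0,0,0,0.15,0,0,0,0.15,0,0,0,0.15,0,0,0,0.11,0,0,0,0,0,0,0,0,0])

```text
time: 1.6
tcp_pos: [0.6113, -0.1157, 0.0508]
orientation: [-0.0, 0.722, 0.692, 0.0]
ft_force: [0.1, 1.0, 1.0]
grip_width: 0.0879
grasp_force: 0.0
```

Request:
apply_moves(targets=[0,0,0,0,0,0,0,0,0,0,0,0,0,0,0,0,0,0,0,0,0,0,0,0,0,0,0,0,0,0,0,0], jaw=1, newtons=30)

```text
time: 2.4
tcp_pos: [0.611, -0.117, 0.0506]
orientation: [-0.0, 0.722, 0.692, -0.0]
ft_force: [-0.1, -0.3, -0.4]
grip_width: 0.0272
grasp_force: 0.0
```

```bash
python3 - <<'E'
from h import *
im,C=snap("wrist","w2.png"); s=telemetry.sense()
print(s["tcp_pos"],s["orientation"],s["ft_force"],s["grip_width"])
cv2.imwrite("pics/w2c.png",cv2.resize(im[60:340,200:440],None,fx=2,fy=2))
E
```

```text
[ 0.61101656 -0.1170413   0.05062873] [6.66312569e-06 7.22218050e-01 6.91665445e-01 9.55039635e-06] [-0.24036167 -0.31854604  0.54953561] 0.023084051723028
```

View pics/w2c.png

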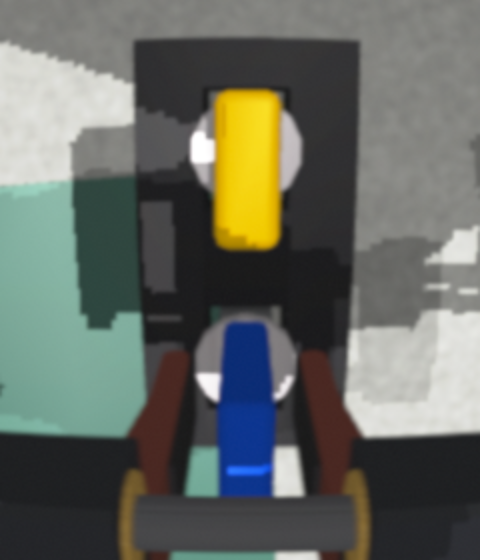

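The crop shows the blue wing centred between the closing fingers near (247,420) and aligned with them. The yellow top is at (247,170).

Request:
apply_moves(targets=[0,0,0,0,0,0,0,0,0,0,0,0,0,0,0,0,0,0,-0.05,0,0,0,-0.1,0,0,0,-0.15,0,0,0,-0.15,0,0,0,0,0,0,0,0,0])

```text
time: 3.45
tcp_pos: [0.6112, -0.117, 0.1416]
orientation: [0.001, 0.722, 0.692, 0.001]
ft_force: [0.4, 0.2, -1.1]
grip_width: 0.014
grasp_force: 30.0
```

```bash
python3 - <<'E'
from h import *
# yellow top from w2 (approx cal of that pose: same orientation, z offset .09)
s=telemetry.sense();print(s["tcp_pos"],s["grip_width"],s["grasp_force"])
im,C=snap("wrist","w3.png");a,Cs=snap("side","s3.png");b,Cc=snap("scene","sc3.png")
cv2.imwrite("pics/m3.png",np.vstack([np.hstack([cv2.resize(a[100:260,250:450],(400,320)),cv2.resize(b[120:280,250:450],(400,320))]),im[0:260,:][:, :800].copy() if 0 else np.hstack([im[20:270,150:500],np.zeros((250,450,3),np.uint8)])]))
for n,i in [("side",a),("scene",b),("wrist",im)]:
    for c in ["blue","yellow"]:
        for q in blobs(i,c,12): print(n,c,q[0],q[1],q[2])
E
```

```text
[ 0.61122281 -0.11703947  0.14155661] 0.013996325003537412 29.998888671398163
side blue 244 [255.4  82. ] [239  65  29  29]
side blue 367 [197.7  87.3] [184  70  32  28]
side blue 52 [218.3  80.3] [212  73  13  15]
side blue 45 [237.6  85.5] [228  80  19  13]
side blue 25 [219.2  91.2] [216  89   9   7]
side blue 14 [238.5  91.5] [236  89   6   6]
side blue 15 [307.4 138.5] [306 137   4   4]
side blue 101 [345.9 209.3] [343 199   7  21]
side yellow 676 [287.8  80. ] [267  61  40  31]
side yellow 12 [275.7  63.4] [273  63   7   2]
side yellow 12 [288.9  62.6] [285  62   8   2]
side yellow 135 [399.6 241.6] [391 235  18  14]
scene blue 23 [408.4 134. ] [405 132   8   5]
scene blue 30 [417.3 141.8] [414 139   8   7]
scene blue 62 [286.2 215.1] [283 207   9  17]
scene yellow 1245 [501.7  58. ] [474  24  70  60]
scene yellow 25 [362.3 165. ] [359 163   8   5]
scene yellow 37 [370.8 173.8] [367 171   9   7]
scene yellow 218 [316.6 286.3] [308 277  19  19]
wrist blue 77 [322.7 229.5] [310 221  25  25]
wrist blue 12 [309.3 245.5] [309 242   2   9]
wrist blue 14 [334.8 252.1] [334 247   2  11]
wrist blue 13 [308.3 255.7] [308 252   2   9]
wrist blue 94 [331.3 292.3] [310 259  27  50]
wrist blue 47 [307.5 277. ] [307 262   3  31]
wrist blue 12 [308.1 299. ] [308 294   2  11]
wrist yellow 875 [321.9 131.6] [312 107  21  49]
wrist yellow 1776 [447.1 234. ] [423 209  49  51]
wrist yellow 130 [291.3 311.5] [289 296   7  36]
wrist yellow 200 [352.2 321.6] [348 296   8  52]
wrist yellow 76 [291.6 340.4] [289 333   7  15]
wrist yellow 2749 [323.8 366.7] [166 355 281  21]
```

View pics/m3.png

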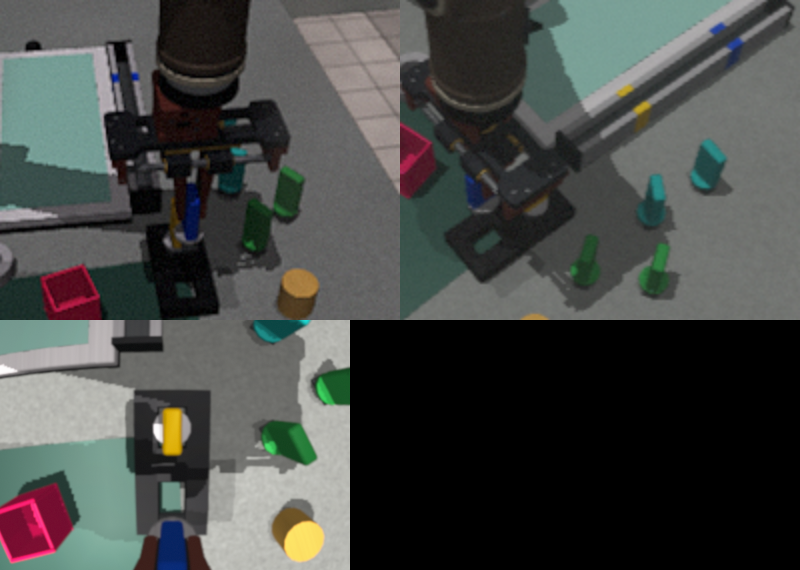

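Request:
apply_moves(targets=[0,0,-0.15,0,0.2,-0.013,-0.05,0,0.203,-0.013,0,0,0.203,-0.013,0,0,0.203,-0.013,0,0,0.203,-0.013,0,0,0.203,-0.013,0,0,0.203,-0.013,0,0,0.203,-0.013,0,0,0.203,-0.013,0,0,0.2,-0.013,0,0.022,0,0,0.15,0,0,0,0.15,0,0,0,0,0,0,0,0,0,0,0,0,0])

```text
time: 5.2
tcp_pos: [0.6034, 0.2885, 0.1219]
orientation: [0.0, 0.728, 0.685, 0.001]
ft_force: [-0.3, 0.4, -0.4]
grip_width: 0.0136
grasp_force: 30.0
```

```bash
python3 - <<'E'
from h import *
s=telemetry.sense();print(s["tcp_pos"],s["orientation"])
im,C=snap("wrist","w4.png");a,Cs=snap("side","s4.png")
for n,i,CC in [("side",a,Cs),("wrist",im,C)]:
    for c in ["blue","yellow"]:
        for q in blobs(i,c,10): print(n,c,q[0],q[1],q[2],onz(n,*q[1],.041,CC).round(4)[:2])
b=cv2.imread("pics/sc3.png")
for uv in [(362.3,165),(370.8,173.8),(408.4,134),(417.3,141.8)]: print(onz("scene",*uv,.041).round(4))
cv2.imwrite("pics/m4.png",np.vstack([cv2.resize(im[120:400,180:480],(600,560),interpolation=2)]))
E
```

```text
[0.60338885 0.28854479 0.12194524] [2.13813396e-04 7.28394262e-01 6.85157749e-01 7.82450285e-04]
side blue 56 [258.2  73.7] [244  65  22  13] [0.4573 0.7695]
side blue 17 [223.1  73.6] [222  68   3  12] [0.3175 0.7929]
side blue 226 [197.2  86. ] [184  70  33  28] [0.2214 0.7024]
side blue 11 [228.3  75.5] [227  71   4   9] [0.3383 0.7726]
side blue 10 [235.1  77.6] [232  77   7   2] [0.365  0.7498]
side blue 85 [251.8  85.9] [244  78  16  15] [0.4276 0.6698]
side blue 14 [221.4  85.9] [219  81   5  10] [0.3126 0.6884]
side blue 11 [243.3  83. ] [241  80   5   6] [0.396  0.6988]
side blue 24 [263.5  86.1] [261  82   6  10] [0.4719 0.661 ]
side blue 12 [232.2  85.8] [228  84   8   5] [0.3535 0.6826]
side blue 11 [208.2  94.1] [205  91   8   6] [0.2656 0.6316]
side blue 48 [313.  116.3] [312 106   4  21] [0.6257 0.417 ]
side yellow 52 [270.7  71.5] [267  64  13  14] [0.5087 0.7813]
side yellow 16 [292.   73.5] [288  73   9   2] [0.5925 0.7496]
side yellow 86 [275.  84.] [270  77  11  15] [0.5169 0.671 ]
side yellow 25 [293.8  88.3] [288  87  12   4] [0.5847 0.625 ]
side yellow 19 [312.
[... 445 characters left out ...]
 227.8] [321 221  13  20] [0.6084 0.2724]
wrist blue 11 [335.7 265.6] [335 261   2  10] [0.612  0.2361]
wrist blue 12 [335.5 279.7] [334 276   3   7] [0.6112 0.2214]
wrist blue 13 [308.3 289.1] [308 284   3  11] [0.5858 0.2128]
wrist blue 10 [335.4 293.6] [335 290   2   7] [0.6105 0.2062]
wrist blue 59 [321.9 305.4] [308 298  28  11] [0.5972 0.1935]
wrist yellow 140 [353.  325.4] [351 301   5  47] [0.6264 0.1661]
wrist yellow 138 [290.7 326.2] [289 303   5  45] [0.5646 0.1689]
wrist yellow 148 [306.9 352.2] [300 346  13  14] [0.5776 0.1315]
wrist yellow 158 [337.2 352.3] [332 346  12  14] [0.6095 0.1294]
[0.5782 0.1315 0.041 ]
[0.6106 0.1289 0.041 ]
[0.5867 0.2905 0.041 ]
[0.619 0.289 0.041]
```

View pics/m4.png

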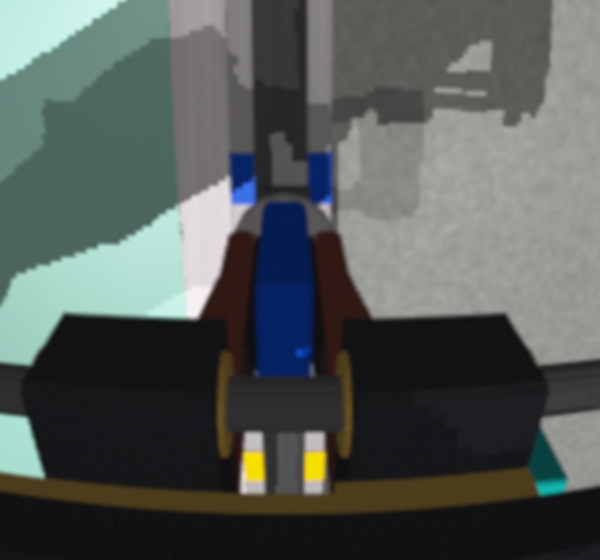

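The crop shows the blue post held upright over the slot, at (283,270). The blue bands are just ahead at (242,178) and (320,178), the slot is at x≈280, and the post is aligned with it.

```bash
python3 - <<'E'
from h import *
im=cv2.imread("pics/w4.png");print(im[205:232,321].tolist())
for r in (216,217.5,219): print(onz("wrist",321.5,r,.1065).round(4))
E
```

```text
[[85, 84, 83], [84, 83, 81], [85, 83, 82], [85, 83, 83], [85, 84, 83], [84, 82, 82], [79, 79, 77], [69, 68, 67], [50, 50, 48], [38, 37, 37], [39, 39, 39], [52, 51, 52], [65, 65, 67], [72, 72, 74], [80, 76, 77], [83, 66, 64], [80, 45, 36], [79, 31, 11], [80, 27, 4], [79, 26, 3], [80, 29, 7], [80, 28, 6], [79, 27, 4], [80, 27, 5], [80, 28, 6], [79, 28, 5], [80, 28, 6]]
[0.6038 0.306  0.1065]
[0.6037 0.305  0.1065]
[0.6037 0.304  0.1065]
```

Request:
apply_moves(targets=[0.005,-0.0045,0,0,0,0,0.07,0,0,0,0.07,0,0,0,0.07,0,0,0,0.04,0,0,0,0.02,0,0,0,0,0,0,0,0,0])

```text
time: 6.1
tcp_pos: [0.6009, 0.291, 0.0693]
orientation: [-0.001, 0.728, 0.686, 0.0]
ft_force: [-10.9, -1.5, 24.6]
grip_width: 0.0139
grasp_force: 30.0
```

Request:
apply_moves(targets=[0,0,0.01,0,0,0,0.01,0,0,0,0,0,0,0,0,0])

```text
time: 6.5
tcp_pos: [0.601, 0.2926, 0.0677]
orientation: [-0.001, 0.728, 0.686, 0.002]
ft_force: [-15.1, -2.3, 40.3]
grip_width: 0.0139
grasp_force: 30.0
```

```bash
python3 - <<'E'
from h import *
im,C=snap("wrist","w5.png");a,Cs=snap("side","s5.png");b,_=snap("scene","c5.png")
cv2.imwrite("pics/m5.png",np.hstack([cv2.resize(im[170:320,240:400],(480,450),interpolation=2),cv2.resize(a[70:200,260:360],(300,390),interpolation=2)[:450] if 0 else cv2.resize(a[90:180,280:344],(320,450),interpolation=2)]))
E
```

```text
(no output)
```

View pics/m5.png

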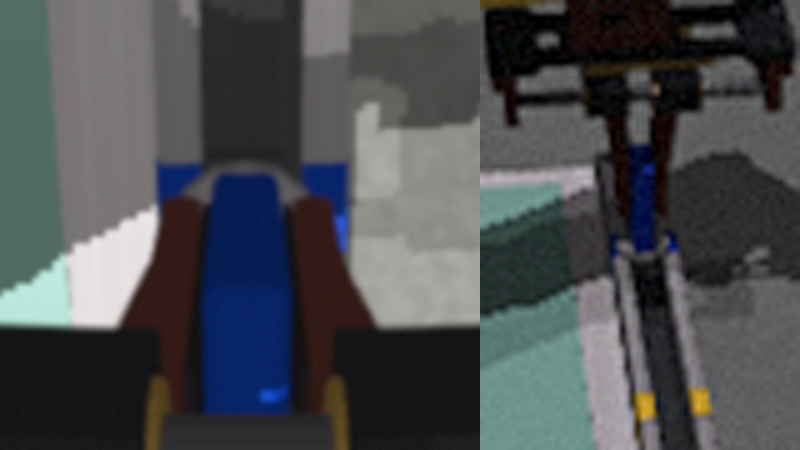

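```bash
python3 - <<'E'
from h import *
im=cv2.imread("pics/w5.png");C=cal("wrist");s=telemetry.sense();print(s["tcp_pos"],s["ft_force"])
print(im[215:240,323].tolist())
t=s["tcp_pos"]
for z in (.036,.041,.047,.05,.055,.06,.065): print(z,proj("wrist",[t[0]+.001,t[1]+.017,z],C).round(1), "wing top N edge",proj("wrist",[t[0]+.001,t[1]+.017,z+.06],C).round(1))
for n in("wrist",):
  for c in["blue"]:
    for q in blobs(im,c,10): print(q[0],q[1],q[2],onz(n,*q[1],.041,C).round(4)[:2])
E
```

```text
[0.60100945 0.29254834 0.0677066 ] [-14.44512649  -2.49453393  40.17179711]
[[40, 39, 39], [41, 39, 39], [40, 39, 38], [40, 41, 39], [38, 38, 37], [36, 36, 35], [35, 34, 34], [38, 38, 38], [52, 51, 52], [66, 64, 66], [76, 73, 74], [82, 73, 73], [86, 63, 59], [84, 45, 34], [82, 30, 10], [82, 28, 4], [82, 29, 8], [82, 28, 7], [83, 30, 7], [83, 29, 6], [83, 29, 6], [83, 29, 6], [83, 29, 4], [84, 30, 7], [83, 28, 8]]
0.036 [322.7 208.6] wing top N edge [323.1 246.8]
0.041 [322.7 211. ] wing top N edge [323.2 251.4]
0.047 [322.8 213.9] wing top N edge [323.3 257.2]
0.05 [322.8 215.5] wing top N edge [323.3 260.3]
0.055 [322.8 218.2] wing top N edge [323.4 265.7]
0.06 [322.8 221. ] wing top N edge [323.4 271.5]
0.065 [322.9 224. ] wing top N edge [323.5 277.8]
71 [298.4 229.5] [293 225  14  13] [0.5854 0.2977]
123 [350.  236.2] [341 225  15  28] [0.619  0.2909]
73 [321.1 234. ] [310 228  25  19] [0.6    0.2937]
87 [326.3 301. ] [308 277  29  32] [0.6006 0.2403]
```

Request:
apply_moves(targets=[0,0,-0.03,0,0,0,-0.03,0,0,0,0,0,0,0,0,0,0,0,0,0])

```text
time: 7.15
tcp_pos: [0.6014, 0.2892, 0.0737]
orientation: [-0.0, 0.728, 0.685, -0.001]
ft_force: [-0.1, 1.0, -1.1]
grip_width: 0.0142
grasp_force: 30.0
```

```bash
python3 - <<'E'
from h import *
im,C=snap("wrist","w6.png");s=telemetry.sense();t=s["tcp_pos"];print(t,s["orientation"],s["ft_force"])
g=im.astype(int).sum(2)
def edges(r,lo,hi):
    row=g[r-1:r+2,lo:hi].mean(0);d=np.gradient(cv2.GaussianBlur(row[None].astype(np.float32),(5,1),1)[0]); return lo+int(d.argmin()),lo+int(d.argmax())
for r in range(150,216,8):
    l,h=edges(r,290,360); a=onz("wrist",l,r,.041,C);b=onz("wrist",h,r,.041,C);print(r,l,h,a[:2].round(4),b[:2].round(4),((a+b)/2)[:2].round(4))
for q in blobs(im,"blue",10): print(q[0],q[1],q[2],onz("wrist",*q[1],.041,C).round(4)[:2])
print(im[205:245,322].tolist())
cv2.imwrite("pics/m6.png",cv2.resize(im[140:320,240:400],(640,720//1-120),interpolation=2))
E
```

```text
[0.60138174 0.28925443 0.07374452] [-1.10205640e-04  7.28211992e-01  6.85351668e-01 -6.11540217e-04] [ 0.81176723  0.20798194 -2.45299848]
150 305 339 [0.5935 0.3451] [0.6149 0.3438] [0.6042 0.3444]
158 305 339 [0.5931 0.34  ] [0.6146 0.3387] [0.6039 0.3393]
166 305 339 [0.5928 0.3348] [0.6143 0.3335] [0.6036 0.3342]
174 306 339 [0.593  0.3296] [0.6141 0.3283] [0.6036 0.329 ]
182 354 339 [0.6235 0.3225] [0.6139 0.3231] [0.6187 0.3228]
190 306 339 [0.5923 0.3191] [0.6136 0.3178] [0.6029 0.3184]
198 306 339 [0.5919 0.3137] [0.6134 0.3124] [0.6026 0.313 ]
206 306 357 [0.5914 0.3082] [0.625  0.3062] [0.6082 0.3072]
214 306 357 [0.591  0.3027] [0.6249 0.3006] [0.6079 0.3016]
101 [299.4 225.2] [293 217  14  20] [0.586 0.295]
135 [347.8 229.5] [339 217  16  29] [0.6184 0.2899]
70 [321.  233.5] [310 228  25  18] [0.6001 0.2881]
18 [307.5 273.7] [307 269   3  10] [0.5885 0.2574]
76 [328.1 300.2] [308 278  29  31] [0.6021 0.2332]
[[40, 40, 39], [41, 40, 39], [39, 39, 38], [40, 38, 38], [41, 40, 39], [40, 40, 39], [40, 39, 38], [40, 39, 38], [40, 40, 39], [40, 39, 39], [40, 39, 39], [40, 39, 39], [40, 39, 39], [39, 38, 39], [39, 39, 38], [36, 35, 34], [36, 35, 35], [43, 42, 41], [55, 54, 55], [69, 68, 70], [78, 74, 75], [84, 70, 69], [85, 55, 47], [83, 39, 25], [81, 28, 5], [81, 28, 4], [82, 29, 6], [82, 30, 8], [82, 29, 6], [83, 28, 5], [83, 29, 4], [82, 28, 6], [83, 28, 5], [83, 30, 8], [82, 27, 3], [83, 29, 8], [82, 29, 5], [83, 30, 7], [84, 30, 8], [82, 28, 4]]
```

View pics/m6.png

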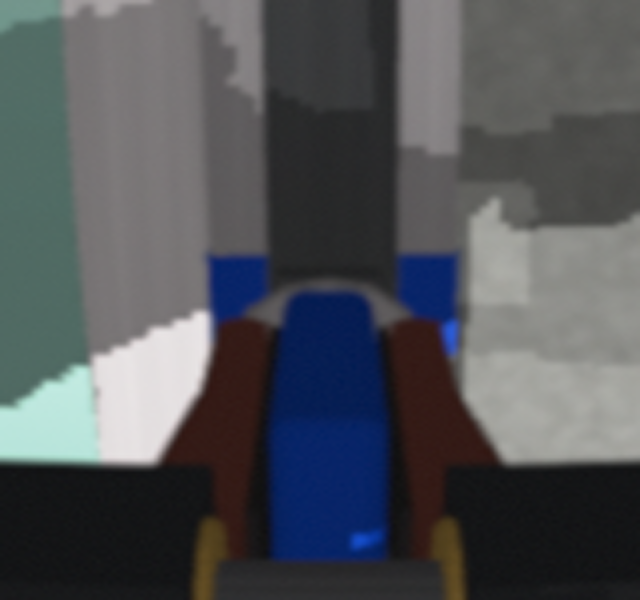

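```bash
python3 - <<'E'
from h import *
for f in("w3","w4","w5","w6"):
    im=cv2.imread(f"pics/{f}.png"); c=im[210:310,318:326,0].astype(int).mean(1).round().astype(int); r=im[210:310,318:326,2].astype(int).mean(1).round().astype(int)
    print(f,"B",list(c[:70]));
    print("R",list(r[:22]))
E
```

```text
w3 B [np.int64(88), np.int64(61), np.int64(46), np.int64(42), np.int64(42), np.int64(49), np.int64(63), np.int64(78), np.int64(88), np.int64(96), np.int64(100), np.int64(99), np.int64(98), np.int64(98), np.int64(98), np.int64(98), np.int64(98), np.int64(98), np.int64(98), np.int64(98), np.int64(98), np.int64(98), np.int64(98), np.int64(98), np.int64(98), np.int64(97), np.int64(98), np.int64(97), np.int64(98), np.int64(97), np.int64(98), np.int64(98), np.int64(98), np.int64(98), np.int64(98), np.int64(98), np.int64(98), np.int64(98), np.int64(97), np.int64(98), np.int64(98), np.int64(97), np.int64(98), np.int64(98), np.int64(97), np.int64(97), np.int64(97), np.int64(97), np.int64(98), np.int64(98), np.int64(101), np.int64(105), np.int64(111), np.int64(115), np.int64(117), np.int64(118), np.int64(119), np.int64(119), np.int64(120), np.int64(120), np.int64(120), np.int64(120), np.int64(120), np.int64(120), np.int64(121), np.int64(121), np.int64(121), np.int64(120), np.int64(121), np.int64(120)]
R [np.int64(69), np.int64(48), np.int64(39), np.int64(39), np.int64(41), np.int64(48), np.int
[... 3409 characters left out ...]
), np.int64(82), np.int64(82), np.int64(82), np.int64(82), np.int64(82), np.int64(82), np.int64(82), np.int64(83), np.int64(83), np.int64(83), np.int64(84), np.int64(86), np.int64(90), np.int64(95), np.int64(98), np.int64(101), np.int64(102), np.int64(102), np.int64(103), np.int64(104), np.int64(104), np.int64(104), np.int64(104), np.int64(104), np.int64(104), np.int64(104), np.int64(104)]
R [np.int64(39), np.int64(39), np.int64(39), np.int64(39), np.int64(39), np.int64(39), np.int64(39), np.int64(39), np.int64(39), np.int64(37), np.int64(35), np.int64(34), np.int64(39), np.int64(52), np.int64(67), np.int64(72), np.int64(65), np.int64(46), np.int64(24), np.int64(8), np.int64(5), np.int64(5)]
```

```bash
python3 - <<'E'
from h import *
im=cv2.imread("pics/w6.png").astype(int);C=cal("wrist");t=telemetry.sense()["tcp_pos"];print(t)
m=(im[:,:,0]-im[:,:,2]>35)
for r in range(230,300,8):
    xs=[x for x in range(305,340) if m[r,x]]
    u=(xs[0]+xs[-1])/2; e,d=ray("wrist",u,r,C)
    Y=t[1]+.015; P=e+d*(Y-e[1])/d[1] if r<263 else onz("wrist",u,r,t[2]-.0155+.066,C)
    print(r,xs[0],xs[-1],P.round(4))
# TCP axis itself
for z in(.05,.1): print(proj("wrist",[t[0],t[1],z],C))
E
```

```text
[0.60138174 0.28925443 0.07374452]
230 312 331 [0.6015 0.3043 0.075 ]
238 310 333 [0.6015 0.3043 0.0862]
246 310 334 [0.6018 0.3043 0.0963]
254 309 335 [0.6018 0.3043 0.1052]
262 308 336 [0.6018 0.3043 0.1133]
270 307 336 [0.6017 0.3063 0.1242]
278 307 336 [0.6015 0.3025 0.1242]
286 307 336 [0.6012 0.2986 0.1242]
294 307 336 [0.601  0.2945 0.1242]
[322.78773645 237.12816746]
[322.98163508 276.01695056]
```

```bash
python3 - <<'E'
from h import *
C=cal("side")
for y in (.286,.29):
  for z in (.041,.047,.055,.061,.107): print("y",y,"z",z,proj("side",[.601,y-.017,z],C).round(1))
a=cv2.imread("pics/s5.png")
for r in range(108,150): print(r,a[r,307:319].tolist() if r>128 else a[r,312].tolist())
E
```

```text
y 0.286 z 0.041 [312.7 142. ]
y 0.286 z 0.047 [312.7 140.4]
y 0.286 z 0.055 [312.6 138.3]
y 0.286 z 0.061 [312.6 136.7]
y 0.286 z 0.107 [312.5 124. ]
y 0.29 z 0.041 [312.5 141.3]
y 0.29 z 0.047 [312.5 139.7]
y 0.29 z 0.055 [312.4 137.6]
y 0.29 z 0.061 [312.4 136. ]
y 0.29 z 0.107 [312.3 123.3]
108 [54, 50, 53]
109 [40, 36, 36]
110 [81, 80, 78]
111 [105, 104, 102]
112 [101, 97, 96]
113 [101, 101, 102]
114 [99, 94, 94]
115 [105, 104, 103]
116 [97, 96, 96]
117 [98, 103, 101]
118 [87, 79, 76]
119 [52, 22, 17]
120 [49, 16, 0]
121 [42, 0, 0]
122 [44, 14, 2]
123 [73, 20, 8]
124 [86, 25, 14]
125 [69, 17, 7]
126 [71, 23, 15]
127 [68, 14, 1]
128 [63, 10, 0]
129 [[14, 14, 26], [0, 9, 23], [3, 6, 14], [41, 10, 0], [76, 28, 17], [70, 17, 8], [70, 13, 1], [53, 17, 7], [3, 6, 19], [10, 9, 28], [29, 33, 42], [47, 46, 46]]
130 [[32, 31, 42], [12, 9, 25], [9, 9, 20], [41, 5, 0], [70, 17, 0], [72, 19, 5], [75, 19, 9], [51, 13, 11], [3, 7, 24], [13, 18, 34], [25, 29, 37], [46, 44, 42]]
131 [[21, 16, 29], [4, 6, 24], [5, 12, 25], [38, 12, 6], [71, 16, 1], [70, 16, 12], [67, 15, 1], [51, 17, 1], [3, 4, 16
[... 2453 characters left out ...]
 136]]
146 [[62, 57, 59], [110, 104, 110], [104, 102, 105], [76, 73, 77], [0, 6, 4], [18, 11, 10], [2, 0, 1], [16, 10, 14], [9, 5, 11], [2, 5, 3], [79, 76, 79], [143, 136, 142]]
147 [[54, 48, 46], [111, 105, 111], [106, 106, 109], [83, 81, 84], [0, 0, 0], [21, 19, 15], [14, 12, 13], [16, 13, 16], [11, 10, 7], [0, 3, 0], [62, 56, 62], [125, 118, 123]]
148 [[50, 46, 43], [111, 107, 109], [121, 118, 122], [97, 94, 96], [29, 25, 28], [14, 10, 15], [10, 15, 11], [16, 11, 11], [17, 19, 17], [11, 11, 7], [39, 36, 39], [99, 93, 96]]
149 [[32, 29, 33], [105, 98, 104], [139, 132, 137], [116, 116, 119], [54, 47, 51], [6, 2, 3], [17, 17, 19], [13, 7, 8], [9, 9, 5], [1, 5, 6], [38, 29, 32], [91, 89, 89]]
```

Request:
apply_moves(targets=[0,0.01,0,0,0,0.01,0,0,0,0,0,0,0,0,0,0])

```text
time: 7.6
tcp_pos: [0.6044, 0.2894, 0.0741]
orientation: [-0.001, 0.728, 0.686, -0.001]
ft_force: [-4.7, 1.0, -1.1]
grip_width: 0.0144
grasp_force: 30.0
```

Request:
apply_moves(targets=[0,-0.02,0,0,0,-0.02,0,0,0,0,0,0,0,0,0,0])

```text
time: 8.0
tcp_pos: [0.5999, 0.2896, 0.0754]
orientation: [0.001, 0.728, 0.685, 0.002]
ft_force: [6.3, 0.1, -4.1]
grip_width: 0.0136
grasp_force: 30.0
```

Inserted: side play is only about ±2 mm, so the head is in the slot. I'll centre, lower, release and let it settle.

Request:
apply_moves(targets=[0,0.018,0,0,0,0,0.02,0,0,0,0.015,0,0,0,0,0,0,0,0,0])

```text
time: 8.5
tcp_pos: [0.6011, 0.2897, 0.0681]
orientation: [-0.0, 0.728, 0.685, 0.0]
ft_force: [-2.4, -1.5, 5.2]
grip_width: 0.0139
grasp_force: 30.0
```

Request:
apply_moves(targets=[0,0,0,0,0,0,0,0,0,0,0,0,0,0,0,0,0,0,0,0,0,0,0,0], jaw=0.55)

```text
time: 9.1
tcp_pos: [0.6013, 0.2896, 0.0676]
orientation: [0.0, 0.728, 0.685, -0.0]
ft_force: [-0.5, 0.3, -0.7]
grip_width: 0.0395
grasp_force: 0.0
```

```bash
cat > post.py <<'E'
from h import *
import sys
im,C=snap("wrist",sys.argv[1]); s=telemetry.sense();t=s["tcp_pos"];print(t,s["orientation"],s["ft_force"],s["grip_width"])
col=im[200:310,318:326].astype(int).mean(1)
print("B",[int(x) for x in col[:,0]]);print("R",[int(x) for x in col[:,2]])
E
python3 post.py w7.png
```

```text
[0.60125012 0.28961297 0.06757703] [-9.69764989e-06  7.28165018e-01  6.85401857e-01 -2.75841573e-05] [-0.75181939  0.09844685  0.32057179] 0.0394787196842404
B [42, 41, 42, 42, 41, 42, 41, 41, 41, 41, 42, 42, 41, 41, 42, 42, 42, 42, 41, 39, 37, 36, 39, 48, 62, 71, 79, 86, 89, 88, 86, 86, 86, 86, 86, 86, 86, 86, 86, 86, 86, 86, 86, 86, 86, 86, 86, 86, 86, 86, 86, 86, 86, 86, 86, 86, 86, 86, 86, 86, 86, 86, 86, 86, 86, 85, 86, 86, 86, 86, 86, 88, 92, 97, 100, 103, 105, 105, 105, 105, 106, 107, 106, 106, 106, 107, 106, 106, 107, 106, 106, 106, 106, 106, 106, 106, 106, 107, 120, 142, 156, 157, 147, 128, 111, 105, 104, 96, 71, 48]
R [41, 40, 40, 40, 40, 40, 40, 40, 40, 40, 40, 40, 40, 40, 40, 41, 41, 41, 39, 37, 35, 34, 37, 47, 62, 73, 79, 79, 66, 40, 15, 6, 5, 5, 6, 6, 6, 6, 5, 6, 6, 6, 6, 6, 6, 6, 5, 6, 6, 6, 6, 5, 6, 5, 5, 6, 5, 5, 5, 5, 6, 5, 6, 6, 5, 6, 5, 6, 6, 6, 5, 6, 7, 6, 6, 6, 7, 6, 6, 6, 7, 8, 6, 6, 6, 7, 7, 6, 7, 7, 7, 7, 6, 6, 7, 7, 8, 7, 9, 13, 15, 16, 14, 10, 7, 6, 7, 18, 31, 38]
```

```bash
python3 - <<'E'
from h import *
C=cal("wrist")
for r,z in((223.3,.041),(228.9,.047),(272.3,.107)): print(onz("wrist",321.5,r,z,C).round(4))
E
```

```text
[0.601  0.2982 0.041 ]
[0.6009 0.2966 0.047 ]
[0.6011 0.2992 0.107 ]
```

Post is upright and seated, but 8.5 mm south of the tool. I'll regrip centred, slide it to the band and turn.

Request:
apply_moves(targets=[-0.043,0,0,0,0,0,0,0])

```text
time: 9.35
tcp_pos: [0.601, 0.2791, 0.0676]
orientation: [0.0, 0.729, 0.685, -0.0]
ft_force: [-0.4, -0.4, 0.7]
grip_width: 0.0395
grasp_force: 0.0
```

Request:
apply_moves(targets=[0,0,0,0,0,0,0,0,0,0,0,0,0,0,0,0,0,0,0,0,0,0,0,0,0,0,-0.005,0,0.02,0,0,0,0.022,0,0,0,0,0,0,0,0,0,0,0], jaw=1, newtons=40)

```text
time: 10.45
tcp_pos: [0.6011, 0.2897, 0.0685]
orientation: [-0.0, 0.728, 0.686, -0.0]
ft_force: [-0.0, 0.3, -1.3]
grip_width: 0.0139
grasp_force: 40.0
```

```bash
python3 post.py w8.png | cut -c1-420
```

```text
[0.60115103 0.2894585  0.06852005] [-3.53588218e-06  7.28084759e-01  6.85487103e-01 -1.22722773e-04] [ 0.4726284   0.2595936  -1.70007906] 0.013830522916383965
B [40, 40, 40, 40, 40, 40, 40, 39, 36, 35, 39, 50, 63, 73, 81, 85, 85, 84, 84, 84, 84, 84, 84, 84, 84, 84, 84, 84, 83, 84, 84, 84, 84, 84, 84, 84, 84, 84, 83, 84, 84, 84, 84, 84, 84, 84, 84, 84, 83, 84, 83, 84, 84, 83, 84, 87, 92, 96, 100, 102, 102, 102, 103, 103, 104, 104, 104, 104, 104, 104, 104, 104, 103, 104, 104, 103, 104, 104, 104, 103, 104, 104, 103, 104, 104, 103, 104, 103, 103, 103, 103, 103, 103, 103, 102, 
R [39, 39, 39, 39, 39, 39, 39, 38, 35, 34, 38, 49, 64, 75, 78, 67, 41, 15, 5, 5, 5, 6, 5, 5, 6, 5, 6, 5, 5, 5, 5, 5, 5, 6, 5, 6, 5, 6, 5, 5, 5, 5, 6, 4, 5, 5, 5, 6, 5, 6, 6, 6, 6, 5, 5, 5, 6, 6, 6, 7, 6, 6, 6, 6, 7, 7, 5, 6, 6, 5, 6, 5, 6, 6, 6, 6, 6, 5, 6, 5, 6, 7, 6, 6, 6, 7, 7, 6, 5, 6, 5, 6, 6, 7, 6, 6, 6, 5, 6, 7, 6, 7, 6, 6, 6, 7, 7, 17, 30, 37]
```

Request:
apply_moves(targets=[0,0,0,0.18,0,0,0,0.18,0,0,0,0.18,0,0,0,0.18,0,0,0,0.18,0,0,0,0.18,0,0,0,0.18,0,0,0,0.18,0,0,0,0.18,0,0,0,0.18,0,0,0,0.18,0,0,0,0.02,0,0,0,0,0,0,0,0])

```text
time: 11.9
tcp_pos: [0.6012, 0.2894, 0.0686]
orientation: [-0.0, 1.0, -0.029, -0.0]
ft_force: [0.1, -0.4, -2.0]
grip_width: 0.014
grasp_force: 40.0
```

Request:
apply_moves(targets=[0,0,0.005,0,0,0,0,0,0,0,0,0,0,0,0,0])

```text
time: 12.3
tcp_pos: [0.6013, 0.2893, 0.0676]
orientation: [0.0, 1.0, -0.03, 0.0]
ft_force: [0.5, 0.5, -1.7]
grip_width: 0.0138
grasp_force: 40.0
```

Request:
apply_moves(targets=[0,0,0,0,0,0,0,0,0,0,0,0,0,0,0,0,0,0,0,0,0,0,0,0,0,0,-0.1,0,0,0,-0.2,0,0,0,-0.2,0,0,0,-0.2,0,0,0,0,0], jaw=0.55)

```text
time: 13.4
tcp_pos: [0.6042, 0.2903, 0.2142]
orientation: [-0.003, 1.0, -0.03, 0.004]
ft_force: [0.1, -0.6, -0.7]
grip_width: 0.0401
grasp_force: 0.0
```

```bash
python3 - <<'E'
from h import *
s=telemetry.sense();print(s["tcp_pos"],s["joint_pos"].round(2))
im,C=snap("wrist","w9.png");a,_=snap("side","s9.png")
cv2.imwrite("pics/m9.png",np.hstack([im[60:400,160:500],cv2.resize(a[90:180,280:350],(264,340),interpolation=2)]))
E
```

```text
[0.60423032 0.29031103 0.21417656] [-0.78  0.51  0.39  1.52 -0.21  1.15 -1.98]
```

View pics/m9.png

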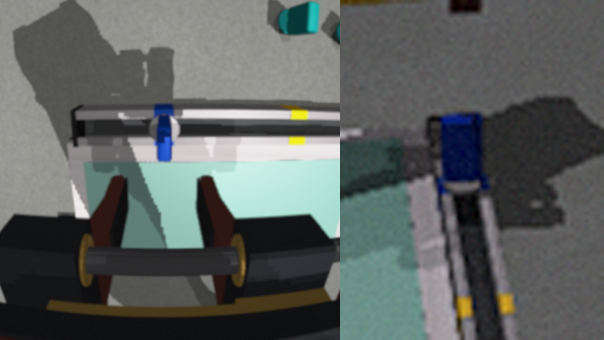

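Picture: the blue post stands crosswise at its band, at (164,130) in the wrist crop and (460,150) in the side crop. Next is yellow.

Request:
apply_moves(targets=[0,0,0,-0.184,0,0,0,-0.184,0,0,0,-0.184,0,0,0,-0.184,0,0,0,-0.184,0,0,0,-0.184,0,0,0,-0.184,0,0,0,-0.184,0,0,0,-0.184,0,0,0,-0.184,0,0,0,-0.184,0,0,0,0,0,0,0,0], jaw=0.3)

```text
time: 14.8
tcp_pos: [0.6007, 0.289, 0.2062]
orientation: [-0.0, 0.723, 0.691, -0.001]
ft_force: [-0.2, 0.9, 0.7]
grip_width: 0.0616
grasp_force: 0.0
```

Request:
apply_moves(targets=[-0.21,0.016,0,0,-0.21,0.016,0,0,-0.21,0.016,0,0,-0.21,0.016,0,0,-0.21,0.016,0,0,-0.21,0.016,0,0,-0.21,0.016,0,0,-0.21,0.016,0,0,0,0,0.15,0,0,0,0,0,0,0,0,0])

```text
time: 15.9
tcp_pos: [0.6123, -0.0462, 0.1772]
orientation: [-0.001, 0.722, 0.692, -0.0]
ft_force: [-0.2, 0.6, 0.5]
grip_width: 0.0612
grasp_force: 0.0
```

```bash
python3 - <<'E'
from h import *
im,C=snap("wrist","w10.png");s=telemetry.sense();print(s["tcp_pos"],s["orientation"])
for q in blobs(im,"yellow",100): print(q[0],q[1],q[2])
b=[q for q in blobs(im,"yellow",100) if 295<q[1][0]<350 and q[1][1]<300]
for q in b:
    m=q[3]; hsv=cv2.cvtColor(im,cv2.COLOR_BGR2HSV)
    for r in range(q[2][1],q[2][1]+q[2][3],3):
        xs=np.flatnonzero(m[r]); print(r,xs[0],xs[-1],int(im[r,xs].mean()),onz("wrist",(xs[0]+xs[-1])/2,r,.090,C)[:2].round(4))
E
```

```text
[ 0.61296014 -0.04583954  0.17797528] [-3.81936911e-04  7.21534060e-01  6.92378832e-01  8.59817145e-05]
202 [278.8  17.2] [274   7  11  21]
236 [311.6  16.5] [306   7  12  20]
764 [325.2 205.9] [316 179  19  52]
662 [428.5 268.3] [412 255  38  32]
370 [206.9 316.4] [200 293  18  49]
359 [436.7 316.4] [427 293  17  49]
2333 [398.1 363.8] [249 343 272  33]
7 307 317 175 [0.6108 0.1213]
10 306 317 162 [0.6103 0.1186]
13 307 317 160 [0.6106 0.1159]
16 306 317 119 [0.6101 0.1133]
19 306 317 119 [0.61   0.1106]
22 306 317 119 [0.6099 0.108 ]
25 306 317 120 [0.6098 0.1053]
179 321 328 75 [ 0.6148 -0.0216]
182 320 330 70 [ 0.6151 -0.0241]
185 320 331 70 [ 0.6154 -0.0267]
188 320 331 69 [ 0.6153 -0.0292]
191 319 331 71 [ 0.6148 -0.0318]
194 319 332 119 [ 0.6151 -0.0343]
197 319 333 163 [ 0.6154 -0.037 ]
200 318 333 167 [ 0.6149 -0.0395]
203 318 332 171 [ 0.6144 -0.0421]
206 318 332 168 [ 0.6143 -0.0448]
209 316 334 146 [ 0.6142 -0.0474]
212 317 333 157 [ 0.6141 -0.0501]
215 317 333 156 [ 0.614  -0.0528]
218 317 333 155 [ 0.6139 -0.0555]
221 317 333 154 [ 0.6138 -0.0582]
224 317 333 153 [ 0.6137 -0.0609]
227 317 332 152 [ 0.6131 -0.0637]
230 326 328 103 [ 0.6152 -0.0666]
```

Request:
apply_moves(targets=[-0.023,0.007,0,0,0,0,0.15,0,0,0,0.15,0,0,0,0.15,0,0,0,0.1,0,0,0,0.085,0,0,0,0,0,0,0,0,0])

```text
time: 16.75
tcp_pos: [0.6147, -0.0517, 0.0515]
orientation: [0.0, 0.721, 0.692, 0.0]
ft_force: [-0.7, 0.5, -0.0]
grip_width: 0.0618
grasp_force: 0.0
```

Request:
apply_moves(targets=[0,0,0,0,0,0,0,0,0,0,0,0,0,0,0,0,0,0,0,0,0,0,0,0,0,0,0,0,0,0,0,0,0,0,0,0], jaw=1, newtons=40)

```text
time: 17.65
tcp_pos: [0.6141, -0.052, 0.0507]
orientation: [0.0, 0.722, 0.692, 0.0]
ft_force: [0.2, 0.0, -0.1]
grip_width: 0.0137
grasp_force: 40.0
```

Request:
apply_moves(targets=[0,0,-0.05,0,0,0,-0.1,0,0,0,-0.15,0,0,0,-0.15,0,0,0,0,0,0,0,0,0])

```text
time: 18.25
tcp_pos: [0.6143, -0.052, 0.1415]
orientation: [0.0, 0.722, 0.692, 0.001]
ft_force: [-0.2, -0.0, -1.9]
grip_width: 0.0138
grasp_force: 40.0
```

```bash
python3 - <<'E'
from h import *
im,C=snap("wrist","w11.png");s=telemetry.sense();t=s["tcp_pos"];print(t,s["orientation"],s["grasp_force"])
col=im[200:310,318:326].astype(int).mean(1); print("G",[int(x) for x in col[:,1]]);print("B",[int(x) for x in col[:,0]])
for f in(-.0155,-.0207): print(f,proj("wrist",t+[0,.017,f-.006],C),proj("wrist",t+[0,.017,f],C),proj("wrist",t+[0,.017,f+.06],C))
E
```

```text
[ 0.61354788 -0.05191989  0.14032177] [-2.69830516e-04  7.21641180e-01  6.92267218e-01 -1.83716993e-04] 39.99945938587189
G [140, 141, 141, 141, 135, 114, 73, 41, 44, 58, 71, 81, 88, 90, 89, 89, 89, 90, 90, 90, 90, 90, 90, 90, 90, 90, 90, 90, 90, 90, 90, 90, 90, 90, 90, 90, 90, 90, 90, 90, 90, 90, 90, 90, 90, 90, 90, 90, 90, 90, 92, 96, 101, 105, 108, 109, 110, 110, 111, 111, 111, 111, 111, 111, 111, 110, 111, 110, 111, 111, 111, 111, 111, 111, 111, 111, 111, 111, 111, 111, 111, 111, 111, 110, 110, 111, 110, 110, 110, 110, 111, 110, 110, 110, 110, 110, 110, 110, 110, 110, 110, 110, 110, 110, 110, 110, 109, 100, 73, 48]
B [128, 128, 127, 127, 123, 104, 67, 41, 45, 59, 72, 81, 80, 56, 23, 1, 0, 0, 1, 0, 0, 0, 1, 0, 1, 0, 0, 0, 1, 0, 0, 0, 1, 0, 0, 0, 0, 1, 0, 0, 0, 0, 0, 0, 0, 1, 1, 0, 0, 0, 0, 0, 0, 0, 0, 0, 0, 0, 0, 0, 0, 0, 0, 0, 0, 0, 0, 0, 0, 0, 0, 0, 0, 0, 0, 0, 0, 0, 0, 0, 0, 0, 0, 0, 0, 0, 0, 0, 0, 0, 0, 0, 0, 0, 0, 0, 0, 0, 0, 0, 0, 0, 0, 0, 0, 0, 0, 14, 33, 40]
-0.0155 [320.4985446  212.84928508] [320.47334782 215.98624844] [320.11485438 261.82310565]
-0.0207 [320.51928255 210.27530448] [320.49526562 213.25691774] [320.15619773 256.41594992]
```

Request:
apply_moves(targets=[0.18,-0.029,0,0,0.18,-0.029,0,0,0.18,-0.029,0,0,0.18,-0.029,0,0,0.18,-0.028,0,0,0,0,0,0.02,0,0,0.07,0,0,0,0,0,0,0,0,0])

```text
time: 19.2
tcp_pos: [0.5922, 0.127, 0.1253]
orientation: [-0.0, 0.728, 0.686, -0.001]
ft_force: [0.2, 0.0, -1.3]
grip_width: 0.0139
grasp_force: 40.0
```

```bash
cat > slot.py <<'E'
from h import *
import sys
im,C=snap("wrist",sys.argv[1]);s=telemetry.sense();t=s["tcp_pos"];print(t,s["orientation"],s["ft_force"])
g=im.astype(int).sum(2)
for r in range(130,204,8):
    row=cv2.GaussianBlur(g[r-1:r+2,290:360].mean(0)[None].astype(np.float32),(5,1),1)[0];d=np.gradient(row);l=290+d[:32].argmin();h=322+d[32:].argmax()
    a=onz("wrist",l,r,.041,C);b=onz("wrist",h,r,.041,C);print(r,l,h,((a+b)/2)[:2].round(4),round(b[0]-a[0],4))
for c in("yellow","blue"):
    for q in blobs(im,c,30): print(c,q[0],q[1],q[2],onz("wrist",*q[1],.041,C).round(4)[:2])
m=(abs(im[:,:,0].astype(int)-im[:,:,2])>35)
for r in(230,245):
    xs=[x for x in range(305,342) if m[r,x]];
    if xs: e,d=ray("wrist",(xs[0]+xs[-1])/2,r,C);print("wing",xs[0],xs[-1],(e+d*(t[1]+.018-e[1])/d[1]).round(4))
E
python3 slot.py w12.png
```

```text
[0.59265406 0.1272548  0.12589205] [-5.97405892e-05  7.27787071e-01  6.85802700e-01 -7.94860284e-04] [ 0.50525188 -0.12889207 -1.78113108]
130 309 337 [0.5962 0.1918] 0.022
138 309 337 [0.5958 0.1854] 0.0221
146 310 337 [0.5959 0.179 ] 0.0214
154 306 337 [0.5939 0.1726] 0.0247
162 307 337 [0.5939 0.1661] 0.024
170 307 337 [0.5935 0.1596] 0.0242
178 310 337 [0.5943 0.1529] 0.0219
186 298 352 [0.5952 0.1462] 0.0441
194 311 352 [0.6002 0.1391] 0.0337
202 311 352 [0.5998 0.1322] 0.034
yellow 273 [304.7 203.6] [299 193  13  25] [0.5775 0.1321]
yellow 289 [343.2 205.1] [337 193  13  25] [0.6094 0.1289]
yellow 2519 [321.7 262.8] [307 214  30  95] [0.5883 0.0761]
yellow 115 [290.7 327. ] [289 304   5  44] [0.5526 0.003 ]
yellow 127 [352.9 326.5] [351 305   5  43] [0.6153 0.    ]
blue 169 [323.7  13.7] [297   0  53  23] [0.6024 0.2866]
blue 37 [306.1   1.7] [300   0  16   6] [0.5891 0.2982]
wing 310 333 [0.5926 0.1453 0.1347]
wing 307 336 [0.5926 0.1453 0.1537]
```

Request:
apply_moves(targets=[0.01,0.006,0,0,0,0,0.07,0,0,0,0.07,0,0,0,0.07,0,0,0,0.04,0,0,0,0.02,0,0,0,0,0,0,0,0,0])

```text
time: 20.05
tcp_pos: [0.5943, 0.131, 0.0726]
orientation: [0.0, 0.727, 0.687, 0.0]
ft_force: [-0.6, -0.4, -0.1]
grip_width: 0.0136
grasp_force: 40.0
```

Request:
apply_moves(targets=[0,0,0.01,0,0,0,0.01,0,0,0,0,0,0,0,0,0])

```text
time: 20.45
tcp_pos: [0.5946, 0.1311, 0.0715]
orientation: [0.0, 0.727, 0.686, 0.001]
ft_force: [-8.3, -1.7, 23.1]
grip_width: 0.0136
grasp_force: 40.0
```

Request:
apply_moves(targets=[0,0,0,0,0,0,0,0,0,0,0,0,0,0,0,0,0,0,0,0,0,0,0,0], jaw=0.55)

```text
time: 21.05
tcp_pos: [0.594, 0.1309, 0.0684]
orientation: [-0.0, 0.727, 0.687, -0.0]
ft_force: [-0.3, -0.1, 0.1]
grip_width: 0.0389
grasp_force: 0.0
```

```bash
python3 - <<'E'
from h import *
im,C=snap("wrist","w13.png");s=telemetry.sense();t=s["tcp_pos"];print(t,s["orientation"])
col=im[195:300,318:326].astype(int).mean(1); print("G",[int(x) for x in col[:,1]]);print("B",[int(x) for x in col[:45,0]])
print("seated rows if y=tcp:",[proj("wrist",[t[0],t[1]+.017,z],C).round(1).tolist() for z in(.041,.047,.107)])
E
```

```text
[0.59404732 0.13095419 0.06848312] [-4.07444381e-05  7.27063091e-01  6.86570647e-01 -8.65299616e-05]
G [42, 41, 41, 40, 40, 41, 41, 41, 41, 41, 41, 39, 35, 35, 41, 53, 65, 75, 83, 87, 87, 86, 86, 86, 87, 87, 87, 87, 87, 87, 87, 87, 87, 87, 87, 87, 87, 87, 87, 87, 87, 87, 87, 87, 87, 87, 87, 87, 87, 87, 87, 87, 87, 87, 87, 87, 87, 88, 90, 94, 99, 103, 105, 106, 106, 107, 107, 108, 108, 108, 107, 107, 107, 107, 107, 107, 107, 107, 107, 107, 107, 107, 107, 107, 107, 107, 107, 107, 107, 107, 107, 107, 107, 107, 107, 107, 107, 106, 107, 106, 106, 109, 140, 188, 213]
B [42, 41, 42, 42, 41, 42, 42, 42, 42, 42, 42, 40, 36, 35, 42, 54, 66, 75, 77, 62, 34, 9, 0, 0, 1, 0, 1, 0, 0, 0, 0, 0, 1, 0, 0, 0, 1, 0, 0, 0, 0, 0, 0, 0, 1]
seated rows if y=tcp: [[321.3, 210.5], [321.3, 213.5], [321.0, 256.9]]
```

Request:
apply_moves(targets=[0,0,0,0,0,0,0,0,0,0,0,0,0,0,0,0,0,0,0,0,0,0,0,0,0,0,-0.005,0,0,0,0,0], jaw=1)

```text
time: 21.9
tcp_pos: [0.594, 0.131, 0.0697]
orientation: [-0.0, 0.727, 0.687, -0.0]
ft_force: [-0.6, 1.5, -1.0]
grip_width: 0.0139
grasp_force: 40.0
```

Request:
apply_moves(targets=[0,0,0,0.18,0,0,0,0.18,0,0,0,0.18,0,0,0,0.18,0,0,0,0.18,0,0,0,0.18,0,0,0,0.18,0,0,0,0.18,0,0,0,0.18,0,0,0,0.18,0,0,0,0.18,0,0,0,0.02,0,0,0,0,0,0,0.005,0,0,0,0,0])

```text
time: 23.4
tcp_pos: [0.5941, 0.1309, 0.0686]
orientation: [-0.0, 1.0, -0.028, 0.0]
ft_force: [0.7, 0.3, -1.6]
grip_width: 0.0143
grasp_force: 40.0
```

Request:
apply_moves(targets=[0,0,0,0,0,0,0,0,0,0,0,0,0,0,0,0,0,0,0,0,0,0,0,0,0,0,-0.1,0,0,0,-0.2,0,0,0,-0.2,0,0,0,-0.2,0,0,0,-0.2,0,0,0,0,0], jaw=0.55)

```text
time: 24.6
tcp_pos: [0.5969, 0.131, 0.2545]
orientation: [-0.002, 1.0, -0.029, 0.004]
ft_force: [0.4, 0.1, 0.0]
grip_width: 0.0393
grasp_force: 0.0
```

```bash
python3 - <<'E'
from h import *
s=telemetry.sense();print(s["tcp_pos"],s["joint_pos"].round(2))
im,C=snap("wrist","w14.png");a,_=snap("side","s14.png");b,_=snap("scene","c14.png")
cv2.imwrite("pics/m14.png",np.hstack([im[0:300,160:500],cv2.resize(a[90:200,270:350],(218,300),interpolation=2)]))
for n,i in[("side",a),("scene",b)]:
    for q in blobs(i,"pink",200):
        c=cv2.findContours(q[3].astype(np.uint8),0,1)[0]
        h=cv2.approxPolyDP(cv2.convexHull(max(c,key=cv2.contourArea)),2.5,True)[:,0]
        print(n,q[1],[onz(n,*p,.06)[:2].round(3).tolist() for p in h])
E
```

```text
[0.59688018 0.13100676 0.25451431] [-0.71  0.39  0.57  1.63 -0.22  1.18 -1.72]
side [285.4 250.9] [[0.49, -0.103], [0.503, -0.151], [0.499, -0.195], [0.453, -0.205], [0.44, -0.116]]
side [325.1 298.3] [[0.534, -0.237], [0.578, -0.264], [0.544, -0.337], [0.503, -0.313], [0.506, -0.28]]
scene [250.7 199.1] [[0.442, -0.116], [0.49, -0.103], [0.519, -0.123], [0.53, -0.166], [0.486, -0.178], [0.454, -0.166]]
scene [219.8 255.3] [[0.534, -0.238], [0.6, -0.272], [0.577, -0.312], [0.542, -0.304], [0.507, -0.28]]
```

View pics/m14.png

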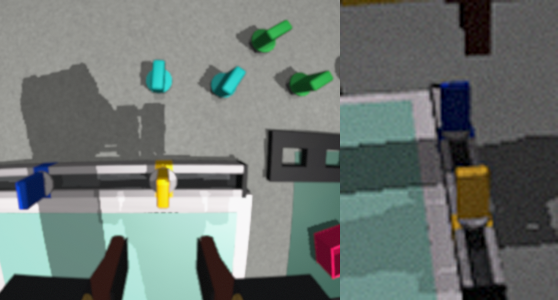

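The picture shows both posts crosswise at their own bands: yellow at (163,180), blue at (35,185), and both upright in the side crop. For the cups, the tool can't tilt. So I'll grip each at mid-height and roll it twice over the slab's south edge, letting it pivot in the pads, 90° each time. First, a look over cup A and the slab edge.

Request:
apply_moves(targets=[0,0,0,-0.185,0,0,0,-0.185,0,0,0,-0.185,0,0,0,-0.185,0,0,0,-0.185,0,0,0,-0.185,0,0,0,-0.185,0,0,0,-0.185,0,0,0,-0.185,0,0,0,-0.185,0,0,0,-0.185,0,0,0,-0.185,0,0,0,-0.19,0,0,0,0], jaw=0)

```text
time: 26.15
tcp_pos: [0.5932, 0.1307, 0.2468]
orientation: [-0.001, 0.607, 0.795, -0.001]
ft_force: [0.9, 0.2, -0.5]
grip_width: 0.0877
grasp_force: 0.0
```

Request:
apply_moves(targets=[-0.131,-0.116,0,0,-0.131,-0.116,0,0,-0.131,-0.116,0,0,-0.131,-0.116,0,0,-0.131,-0.116,0,0,-0.131,-0.116,0,0,-0.131,-0.116,0,0,-0.131,-0.116,0,0,0,0,0.15,0,0,0,0,0,0,0,0,0])

```text
time: 27.25
tcp_pos: [0.4694, -0.1192, 0.2182]
orientation: [-0.001, 0.608, 0.794, -0.001]
ft_force: [-0.3, -0.4, 0.7]
grip_width: 0.0875
grasp_force: 0.0
```

```bash
cat > cup.py <<'E'
from h import *
import sys
def cups(n,im,C):
    for q in blobs(im,"pink",150):
        c=cv2.findContours(q[3].astype(np.uint8),0,1)[0]
        h=cv2.approxPolyDP(cv2.convexHull(max(c,key=cv2.contourArea)),2.5,True)[:,0]
        print(n,q[0],q[1],h.tolist(),[onz(n,*p,.06,C)[:2].round(4).tolist() for p in h])
if __name__=="__main__":
    s=telemetry.sense();print(s["tcp_pos"],s["orientation"],s["grip_width"])
    for n in ("wrist","side"):
        im,C=snap(n,sys.argv[1]+n+".png"); cups(n,im,C)
E
python3 cup.py a1; python3 - <<'E'
from h import *
im=cv2.imread("pics/a1wrist.png");C=cal("wrist")
g=cv2.GaussianBlur(im,(3,3),0)
for P in [(.47,.0),(.5,0),(.53,0),(.56,.0)]:
    col=[]
    for y in np.arange(-.03,.06,.004):
        u=proj("wrist",[P[0],y,.024],C).round().astype(int)
        col.append((round(float(y),3),g[u[1],u[0]].tolist() if 0<=u[1]<400 else None))
    print(P,col)
E
```

```text
[ 0.46936055 -0.11922796  0.21816007] [-1.05199141e-03  6.08372857e-01  7.93650471e-01 -5.37947512e-04] 0.08749585715332565
wrist 2803 [320.6 195. ] [[301, 167], [343, 169], [346, 194], [342, 224], [296, 222], [296, 176]] [[0.4416, -0.1035], [0.4846, -0.0941], [0.4953, -0.1194], [0.5007, -0.1535], [0.4511, -0.1644], [0.4388, -0.1143]]
wrist 1500 [343.6 293.1] [[368, 290], [371, 307], [318, 307], [318, 290], [345, 269]] [[0.5563, -0.2284], [0.5686, -0.2522], [0.5036, -0.2684], [0.4971, -0.2435], [0.5202, -0.2069]]
side 846 [285.4 251. ] [[291, 232], [299, 247], [300, 263], [279, 270], [270, 239]] [[0.4904, -0.1034], [0.5031, -0.1506], [0.4995, -0.1946], [0.4528, -0.2049], [0.4402, -0.1163]]
side 952 [325.3 298.5] [[319, 277], [342, 285], [333, 320], [310, 312], [309, 297]] [[0.5342, -0.2368], [0.5778, -0.2641], [0.5442, -0.3368], [0.5033, -0.3128], [0.5063, -0.28]]
(0.47, 0.0) [(-0.03, [111, 115, 115]), (-0.026, [167, 173, 173]), (-0.022, [163, 169, 169]), (-0.018, [167, 172, 172]), (-0.014, [172, 177, 176]), (-0.01, [166, 171, 170]), (-0.006, [169, 175, 174]), (-0.002, [166, 172, 171
[... 1463 characters left out ...]
]), (0.046, [154, 164, 128]), (0.05, [154, 163, 128]), (0.054, [153, 163, 126]), (0.058, [152, 162, 126])]
(0.56, 0.0) [(-0.03, [99, 103, 103]), (-0.026, [98, 101, 100]), (-0.022, [96, 99, 100]), (-0.018, [98, 102, 101]), (-0.014, [99, 103, 103]), (-0.01, [98, 101, 101]), (-0.006, [97, 100, 100]), (-0.002, [96, 99, 99]), (0.002, [93, 96, 96]), (0.006, [79, 82, 82]), (0.01, [85, 84, 87]), (0.014, [162, 162, 167]), (0.018, [169, 169, 174]), (0.022, [169, 168, 174]), (0.026, [170, 169, 175]), (0.03, [170, 169, 174]), (0.034, [170, 169, 174]), (0.038, [170, 169, 174]), (0.042, [170, 169, 174]), (0.046, [169, 169, 174]), (0.05, [170, 169, 175]), (0.054, [170, 169, 174]), (0.058, [169, 169, 174])]
```

Request:
apply_moves(targets=[-0.0725,-0.011,0,0,0,0,0.14,0,0,0,0.14,0,0,0,0.14,0,0,0,0.14,0,0,0,0.14,0,0,0,0.14,0,0,0,0.14,0,0,0,0.05,0,0,0,0,0,0,0,0,0])

```text
time: 28.45
tcp_pos: [0.4724, -0.1344, 0.0136]
orientation: [0.0, 0.608, 0.794, 0.0]
ft_force: [-0.1, -0.1, 1.0]
grip_width: 0.0881
grasp_force: 0.0
```

Request:
apply_moves(targets=[0,0,0,0,0,0,0,0,0,0,0,0,0,0,0,0,0,0,0,0,0,0,0,0,0,0,0,0], jaw=1, newtons=10)

```text
time: 29.15
tcp_pos: [0.4716, -0.1345, 0.0129]
orientation: [0.0, 0.608, 0.794, 0.0]
ft_force: [-2.1, 1.0, 6.1]
grip_width: 0.054
grasp_force: 9.9
```

Request:
apply_moves(targets=[0,0,-0.1,0,0,0,-0.135,0,0,0,0,0.137,0,0,0,0.137,0,0,0,0.136,0.145,0.015,0,0,0.145,0.015,0,0,0.145,0.014,0,0,0.142,0.014,0,0,0,0,0.08,0,0,0,0.07,0,0,0,0,0,0,0,0,0])

```text
time: 30.45
tcp_pos: [0.4894, -0.0202, 0.0296]
orientation: [-0.0, 0.727, 0.686, -0.0]
ft_force: [0.2, 0.4, -1.0]
grip_width: 0.0543
grasp_force: 9.9
```

Request:
apply_moves(targets=[0.025,0,0,0,0.026,0,0,0,0.017,0,-0.014,0,0.018,0,-0.0145,0,0.021,0,-0.0085,0,0.0215,0,-0.009,0,0.023,0,-0.003,0,0.0245,0,-0.003,0,0,0,0,0])

```text
time: 31.35
tcp_pos: [0.4917, 0.0163, 0.0401]
orientation: [-0.0, 0.727, 0.687, 0.0]
ft_force: [-0.8, -1.8, 0.9]
grip_width: 0.054
grasp_force: 10.0
```

Request:
apply_moves(targets=[0.022,0,0.0025,0,0.023,0,0.0025,0,0.022,0,0.0075,0,0.023,0,0.0075,0,0.017,0,0.011,0,0.018,0,0.0115,0,0,0,0,0,0,0,0,0])

```text
time: 32.15
tcp_pos: [0.493, 0.0409, 0.0313]
orientation: [-0.0, 0.727, 0.687, 0.0]
ft_force: [0.7, 0.0, -1.6]
grip_width: 0.0543
grasp_force: 10.0
```

```bash
python3 - <<'E'
from h import *
s=telemetry.sense();print(s["tcp_pos"],s["ft_force"])
im,C=snap("wrist","b1w.png");a,_=snap("side","b1s.png");b,_=snap("scene","b1c.png")
cv2.imwrite("pics/b1.png",np.hstack([cv2.resize(im[150:350,210:430],(440,400)),cv2.resize(a[150:270,230:340],(360,400),interpolation=2)]))
E
```

```text
[0.49302182 0.04089792 0.031293  ] [ 0.72248909  0.00684871 -1.64007155]
```

View pics/b1.png

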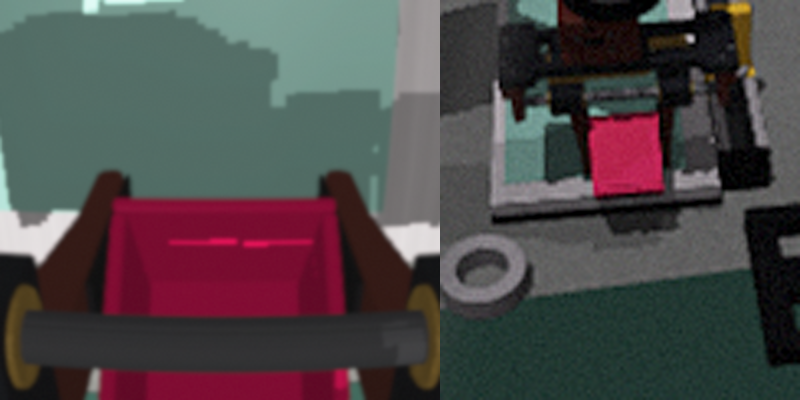

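```bash
cat > ang.py <<'E'
from h import *
s=telemetry.sense();t=s["tcp_pos"];C=cal("wrist");f=.059
X=np.array([.998,-f,0]);Y=np.array([f,.998,0]);Zz=np.array([0,0,1.])
c=t+[0,0,.019]
for th in range(0,181,15):
    a=np.radians(th); n=Y*np.sin(a)+Zz*np.cos(a); w=Y*np.cos(a)-Zz*np.sin(a)  # mouth dir, north-face dir
    o=[]
    for k in((1,1),(1,-1),(-1,1),(-1,-1)):
        for sx in(-1,1): o+=proj("wrist",c+n*.03*k[0]+w*.027*k[1]+X*.027*sx,C).round().astype(int).tolist()
    print(th,"mouthN",o[:4],"mouthS",o[4:8],"baseN",o[8:12],"baseS",o[12:])
E
python3 ang.py
```

```text
0 mouthN [257, 246, 390, 246] mouthS [267, 345, 378, 345] baseN [277, 203, 369, 203] baseS [281, 282, 364, 282]
15 mouthN [259, 223, 387, 223] mouthS [264, 340, 382, 340] baseN [279, 214, 367, 214] baseS [280, 298, 365, 298]
30 mouthN [263, 206, 384, 206] mouthS [260, 328, 386, 328] baseN [280, 227, 365, 227] baseS [279, 312, 366, 312]
45 mouthN [266, 196, 380, 196] mouthS [258, 310, 389, 310] baseN [281, 241, 364, 241] baseS [277, 325, 368, 325]
60 mouthN [270, 192, 376, 192] mouthS [256, 287, 391, 287] baseN [281, 257, 364, 257] baseS [275, 335, 370, 335]
75 mouthN [273, 193, 373, 194] mouthS [256, 261, 391, 261] baseN [281, 273, 364, 273] baseS [272, 342, 373, 342]
90 mouthN [276, 199, 370, 200] mouthS [258, 236, 389, 236] baseN [281, 289, 364, 289] baseS [269, 345, 377, 345]
105 mouthN [278, 209, 368, 209] mouthS [261, 215, 386, 216] baseN [280, 304, 365, 304] baseS [265, 342, 381, 343]
120 mouthN [280, 221, 366, 221] mouthS [264, 201, 382, 201] baseN [278, 318, 367, 318] baseS [262, 334, 384, 334]
135 mouthN [281, 235, 365, 235] mouthS [268, 193, 378, 194] baseN [276, 329, 369, 329] baseS [259, 318, 388, 318]
150 mouthN [281, 251, 364, 251] mouthS [271, 192, 375, 192] baseN [274, 338, 372, 339] baseS [256, 297, 390, 297]
165 mouthN [281, 266, 364, 267] mouthS [274, 195, 372, 195] baseN [271, 344, 375, 344] baseS [256, 271, 391, 272]
180 mouthN [281, 282, 364, 282] mouthS [277, 203, 369, 203] baseN [267, 345, 378, 345] baseS [257, 246, 390, 246]
```

```bash
python3 - <<'E'
from h import *
t=telemetry.sense()["tcp_pos"]
def inpl(n,u,v):
    C=cal(n);e,d=ray(n,u,v,C);o=[]
    for z in(.02,.035,.05,.065,.08,.1):
        p=e+d*(z-e[2])/d[2];o.append((round(z,3),round(float(p[1]),4)))
    return o
for r in(250,254,292): print("w",r,inpl("wrist",322,r))
a=cv2.imread("pics/b1s.png");q=max(blobs(a,"pink",100),key=lambda q:-abs(q[1][0]-286)); print(q[:3])
for r in(q[2][1]-.5,q[2][1]+q[2][3]-.5): print("s",r,inpl("side",286,r))
print("slab edge side",inpl("side",262,213))
im=cv2.imread("pics/b1w.png"); 
print([ (r,im[r,322].tolist()) for r in range(244,312,2)])
print("left/right",[ (r,[int(x) for x in np.flatnonzero((im[r,:,2].astype(int)-im[r,:,1])>45)[[0,-1]]]) for r in (252,258,264,272,280,288,296,345,350)])
E
```

```text
w 250 [(0.02, 0.037), (0.035, 0.0441), (0.05, 0.0513), (0.065, 0.0584), (0.08, 0.0655), (0.1, 0.075)]
w 254 [(0.02, 0.0342), (0.035, 0.0416), (0.05, 0.049), (0.065, 0.0563), (0.08, 0.0637), (0.1, 0.0735)]
w 292 [(0.02, 0.0061), (0.035, 0.0159), (0.05, 0.0257), (0.065, 0.0355), (0.08, 0.0453), (0.1, 0.0584)]
(np.int32(525), array([286.3, 195.9]), array([275, 184,  24,  25], dtype=int32))
s 183.5 [(0.02, 0.1126), (0.035, 0.0959), (0.05, 0.0791), (0.065, 0.0624), (0.08, 0.0456), (0.1, 0.0233)]
s 208.5 [(0.02, 0.0141), (0.035, -0.0006), (0.05, -0.0152), (0.065, -0.0298), (0.08, -0.0444), (0.1, -0.0639)]
slab edge side [(0.02, 0.0082), (0.035, -0.0063), (0.05, -0.0208), (0.065, -0.0353), (0.08, -0.0498), (0.1, -0.0691)]
[(244, [100, 108, 81]), (246, [101, 108, 82]), (248, [89, 91, 90]), (250, [56, 36, 121]), (252, [53, 13, 134]), (254, [55, 14, 138]), (256, [49, 8, 126]), (258, [47, 13, 122]), (260, [47, 11, 120]), (262, [47, 12, 121]), (264, [47, 12, 120]), (266, [47, 14, 121]), (268, [54, 12, 141]), (270, [86, 19, 223]), (272, [64, 16, 166]), (274, [47, 11, 120]), (276, [47, 13, 121]), (278, [47, 12, 120]), (280, [47, 11, 120]), (282, [47, 12, 120]), (284, [47, 11, 120]), (286, [47, 12, 120]), (288, [47, 13, 120]), (290, [49, 14, 124]), (292, [50, 11, 129]), (294, [51, 12, 130]), (296, [51, 12, 130]), (298, [52, 14, 130]), (300, [52, 12, 130]), (302, [52, 13, 130]), (304, [51, 11, 130]), (306, [51, 12, 129]), (308, [45, 33, 86]), (310, [40, 38, 38])]
left/right [(252, [265, 378]), (258, [265, 378]), (264, [264, 379]), (272, [264, 379]), (280, [263, 380]), (288, [263, 381]), (296, [262, 381]), (345, [260, 384]), (350, [260, 383])]
```

The crops plus the ray fit show cup A tilted about 52° toward north, leaning on the slab edge. The pads have slid off centre. I'll carry it fully over the slab and release it so it falls mouth-north onto its side.

Request:
apply_moves(targets=[0,0,-0.02,0,0,0,-0.02,0,0.05,0,0,0,0.05,0,0,0,0.05,0,0,0,0,0,0.015,0,0,0,0.015,0,0.01,0,0.01,0,0.01,0,0,0,0,0,0,0])

```text
time: 33.3
tcp_pos: [0.4951, 0.0737, 0.0314]
orientation: [0.0, 0.727, 0.686, -0.0]
ft_force: [-0.6, -0.7, 1.6]
grip_width: 0.0537
grasp_force: 10.0
```

```bash
cat > side.py <<'E'
from h import *
import sys
s=telemetry.sense();t=s["tcp_pos"];print(t,s["ft_force"],s["grip_width"])
im,C=snap("wrist",sys.argv[1]+"w.png");a,Cs=snap("side",sys.argv[1]+"s.png")
def inpl(n,u,v,C,X=t[0]):
    e,d=ray(n,u,v,C);return [(z,round(float((e+d*(z-e[2])/d[2])[1]),4)) for z in(.024,.05,.078,.084,.1)]
for q in blobs(a,"pink",60): print("s",q[0],q[1],q[2].tolist()); print("  top",inpl("side",q[1][0],q[2][1]-.5,Cs)," bot",inpl("side",q[1][0],q[2][1]+q[2][3]-.5,Cs))
m=(im[:,:,2].astype(int)-im[:,:,1])>45
for r in range(150,400,8):
    xs=np.flatnonzero(m[r,200:450]);
    if len(xs)>30: print(r,200+xs[0],200+xs[-1],im[r,322].tolist(),end="; ")
print()
E
python3 side.py b2
```

```text
[0.49505702 0.0737064  0.03139867] [-0.55493619 -0.69517041  1.59634973] 0.05367900609317049
s 490 [285.5 185.8] [275, 174, 23, 24]
  top [(0.024, 0.1517), (0.05, 0.1211), (0.078, 0.088), (0.084, 0.0809), (0.1, 0.0621)]  bot [(0.024, 0.0518), (0.05, 0.0249), (0.078, -0.0041), (0.084, -0.0103), (0.1, -0.0269)]
s 926 [325.1 298.4] [309, 277, 34, 44]
  top [(0.024, -0.2144), (0.05, -0.2313), (0.078, -0.2495), (0.084, -0.2534), (0.1, -0.2638)]  bot [(0.024, -0.3172), (0.05, -0.3302), (0.078, -0.3443), (0.084, -0.3473), (0.1, -0.3553)]
254 265 378 [57, 16, 140]; 262 264 379 [49, 12, 125]; 270 264 380 [51, 10, 132]; 278 263 380 [49, 13, 123]; 286 262 381 [49, 13, 123]; 294 262 382 [49, 12, 125]; 302 261 382 [50, 14, 131]; 342 259 385 [50, 13, 128]; 350 259 385 [50, 12, 128]; 358 258 386 [63, 17, 163]; 366 271 377 [69, 41, 180];
```

Request:
apply_moves(targets=[0.01,0,0.01,0,0.01,0,0.01,0,0.01,0,0.005,0,0,0,0,0])

```text
time: 33.8
tcp_pos: [0.4954, 0.0803, 0.0263]
orientation: [0.0, 0.727, 0.687, -0.0]
ft_force: [-0.2, -0.4, 0.3]
grip_width: 0.0541
grasp_force: 10.0
```

Request:
apply_moves(targets=[0,0,0,0,0,0,0,0,0,0,0,0,0,0,0,0,0,0,0,0,0,0,0,0,0,0,-0.1,0,0,0,-0.2,0,0,0,-0.2,0,0,0,-0.2,0,0,0,0,0,0,0,0,0], jaw=0)

```text
time: 35.0
tcp_pos: [0.4957, 0.0804, 0.1672]
orientation: [0.0, 0.727, 0.687, 0.001]
ft_force: [-0.3, -0.2, -0.2]
grip_width: 0.088
grasp_force: 0.0
```

```bash
python3 side.py b3; python3 - <<'E'
from h import *
im=cv2.imread("pics/b3w.png");C=cal("wrist")
for q in blobs(im,"pink",100):
    c=cv2.findContours(q[3].astype(np.uint8),0,1)[0]
    h=cv2.approxPolyDP(cv2.convexHull(max(c,key=cv2.contourArea)),2.5,True)[:,0]
    print(q[0],q[1],h.tolist());print([onz("wrist",*p,.078,C)[:2].round(4).tolist() for p in h]);print([onz("wrist",*p,.024,C)[:2].round(4).tolist() for p in h])
E
```

```text
[0.49572386 0.08041386 0.16720998] [-0.33122226 -0.15132327 -0.20324986] 0.08800893469151584
s 355 [285.3 180.2] [275, 169, 22, 31]
  top [(0.024, 0.1745), (0.05, 0.143), (0.078, 0.109), (0.084, 0.1017), (0.1, 0.0823)]  bot [(0.024, 0.0442), (0.05, 0.0176), (0.078, -0.0111), (0.084, -0.0173), (0.1, -0.0337)]
s 920 [325.1 298.4] [309, 277, 34, 44]
  top [(0.024, -0.2144), (0.05, -0.2313), (0.078, -0.2495), (0.084, -0.2534), (0.1, -0.2638)]  bot [(0.024, -0.3172), (0.05, -0.3302), (0.078, -0.3443), (0.084, -0.3473), (0.1, -0.3553)]
174 293 349 [49, 12, 126]; 182 290 353 [104, 47, 218]; 190 291 352 [79, 32, 177]; 198 290 353 [131, 61, 246]; 206 290 352 [130, 59, 245]; 214 290 352 [128, 58, 245]; 222 290 351 [127, 57, 245]; 230 291 351 [125, 55, 245]; 238 291 351 [121, 53, 244]; 
4567 [321.2 205.5] [[347, 169], [352, 179], [349, 243], [293, 243], [291, 179], [294, 170]]
[[0.5163, 0.1119], [0.5201, 0.1033], [0.5159, 0.0459], [0.4666, 0.0486], [0.4698, 0.1061], [0.4729, 0.1135]]
[[0.5201, 0.1016], [0.5247, 0.0912], [0.5196, 0.0213], [0.4596, 0.0247], [0.4636, 0.0946], [0.4673, 0.1036]]
```

Cup A now lies on its side on the slab, mouth north, centre about (0.4945, 0.076). Second roll: grip near the base end for more leverage and use the same edge.

Request:
apply_moves(targets=[-0.095,0,0,0,0,0,0.15,0,0,0,0.15,0,0,0,0.15,0,0,0,0.13,0,0,0,0.056,0,0,0,0,0,0,0,0,0])

```text
time: 35.9
tcp_pos: [0.4943, 0.0609, 0.0394]
orientation: [-0.0, 0.727, 0.686, -0.0]
ft_force: [-0.2, -0.3, 0.1]
grip_width: 0.088
grasp_force: 0.0
```

Request:
apply_moves(targets=[0,0,0,0,0,0,0,0,0,0,0,0,0,0,0,0,0,0,0,0,0,0,0,0,0,0,-0.05,0,0,0,-0.05,0,0,0,0,0,0,0,0,0], jaw=1, newtons=12)

```text
time: 36.9
tcp_pos: [0.4946, 0.0613, 0.0598]
orientation: [0.0, 0.727, 0.687, 0.001]
ft_force: [-0.2, 0.8, -2.3]
grip_width: 0.0538
grasp_force: 12.0
```

```bash
python3 side.py b4
```

```text
[0.49459652 0.06130188 0.059826  ] [-0.17129341  0.80445155 -2.30661714] 0.05384459134959198
s 353 [285.2 176.7] [275, 165, 22, 30]
  top [(0.024, 0.1932), (0.05, 0.1609), (0.078, 0.1262), (0.084, 0.1188), (0.1, 0.0989)]  bot [(0.024, 0.0637), (0.05, 0.0363), (0.078, 0.0069), (0.084, 0.0006), (0.1, -0.0163)]
s 928 [325.1 298.4] [309, 277, 34, 44]
  top [(0.024, -0.2144), (0.05, -0.2313), (0.078, -0.2495), (0.084, -0.2534), (0.1, -0.2638)]  bot [(0.024, -0.3172), (0.05, -0.3302), (0.078, -0.3443), (0.084, -0.3473), (0.1, -0.3553)]
174 277 366 [56, 27, 129]; 182 271 372 [56, 15, 140]; 190 265 378 [55, 14, 140]; 198 260 384 [52, 12, 133]; 206 260 384 [55, 15, 139]; 214 260 383 [55, 14, 139]; 222 260 382 [56, 14, 139]; 230 262 382 [55, 14, 139]; 238 261 383 [55, 15, 139]; 246 261 382 [55, 15, 139]; 254 262 381 [55, 14, 139]; 262 263 381 [55, 14, 139]; 270 264 380 [54, 14, 138]; 278 264 379 [55, 16, 139]; 286 265 378 [53, 13, 138]; 294 266 378 [53, 13, 137]; 302 267 377 [67, 18, 171];
```

Request:
apply_moves(targets=[-0.125,0,0,0,-0.125,0,0,0,-0.125,0,0,0,-0.12,0,0,0,0,0,0.07,0,0,0,0.06,0,0,0,0,0,0,0,0,0])

```text
time: 37.8
tcp_pos: [0.4883, -0.0372, 0.0329]
orientation: [-0.0, 0.727, 0.687, -0.001]
ft_force: [-0.6, -0.0, -0.6]
grip_width: 0.054
grasp_force: 12.0
```

Request:
apply_moves(targets=[0.022,0,0,0,0.023,0,0,0,0.021,0,-0.026,0,0.022,0,-0.027,0,0.028,0,-0.019,0,0.029,0,-0.0185,0,0.034,0,-0.011,0,0.034,0,-0.011,0,0,0,0,0])

```text
time: 38.7
tcp_pos: [0.4915, 0.0069, 0.0562]
orientation: [-0.0, 0.726, 0.687, 0.001]
ft_force: [-0.4, 0.0, -1.0]
grip_width: 0.0542
grasp_force: 12.0
```

```bash
python3 side.py b5
```

```text
[0.491478   0.0068523  0.05616256] [-0.40598072  0.03975951 -1.01480678] 0.05416150157150103
s 525 [286.9 199.4] [276, 184, 23, 30]
  top [(0.024, 0.1077), (0.05, 0.0787), (0.078, 0.0475), (0.084, 0.0408), (0.1, 0.0229)]  bot [(0.024, -0.0083), (0.05, -0.0329), (0.078, -0.0595), (0.084, -0.0652), (0.1, -0.0803)]
s 939 [325.3 298.5] [309, 277, 34, 44]
  top [(0.024, -0.2145), (0.05, -0.2314), (0.078, -0.2496), (0.084, -0.2535), (0.1, -0.2639)]  bot [(0.024, -0.3173), (0.05, -0.3303), (0.078, -0.3443), (0.084, -0.3473), (0.1, -0.3553)]
198 266 378 [62, 21, 147]; 206 265 378 [62, 22, 149]; 214 265 378 [62, 22, 149]; 222 265 378 [63, 23, 148]; 230 266 378 [63, 23, 148]; 238 264 379 [62, 21, 148]; 246 265 379 [63, 20, 148]; 254 265 379 [62, 20, 147]; 262 265 378 [62, 22, 148]; 270 265 378 [61, 20, 147]; 278 265 378 [60, 20, 145]; 286 265 378 [61, 20, 146]; 294 266 378 [60, 18, 145]; 302 266 377 [105, 41, 233];
```

Rolled about 26° so far; the rim hopped over the edge. I'll go back, engage deeper and roll again.

Request:
apply_moves(targets=[-0.08,0,0,0,-0.08,0,0,0,0,0,0.058,0,0.025,0,0,0,0.025,0,0,0,0,0,0,0,0.025,0,-0.012,0,0.025,0,-0.012,0,0.025,0,-0.012,0,0.028,0,-0.003,0,0.028,0,-0.003,0,0.028,0,-0.003,0,0,0,0,0])

```text
time: 40.1
tcp_pos: [0.4917, 0.0156, 0.0535]
orientation: [-0.0, 0.727, 0.687, 0.0]
ft_force: [-2.2, -1.5, 2.6]
grip_width: 0.0543
grasp_force: 12.0
```

```bash
cat >> side.py <<'E'
# top-face tilt from width->range
K=C[0];pts=[]
for r in range(170,310,4):
    xs=200+np.flatnonzero(m[r,200:450])
    if len(xs)<60: continue
    e,d1=ray("wrist",xs[0]-.5,r,C);_,d2=ray("wrist",xs[-1]+.5,r,C);d1/=np.linalg.norm(d1);d2/=np.linalg.norm(d2)
    R_=.054/np.linalg.norm(d1-d2); p=e+R_*(d1+d2)/2;pts.append((r,round(float(p[1]),4),round(float(p[2]),4)))
print("surface r,y,z",pts[::3],pts[-1:])
E
python3 side.py b6
```

```text
[0.49168891 0.01555685 0.05347683] [-2.17967532 -1.49671093  2.58403444] 0.05432059771117792
s 499 [286.8 199.9] [275, 188, 24, 24]
  top [(0.024, 0.0912), (0.05, 0.0628), (0.078, 0.0322), (0.084, 0.0256), (0.1, 0.0082)]  bot [(0.024, -0.0011), (0.05, -0.026), (0.078, -0.0528), (0.084, -0.0586), (0.1, -0.0739)]
s 928 [325.1 298.4] [309, 277, 34, 44]
  top [(0.024, -0.2144), (0.05, -0.2313), (0.078, -0.2495), (0.084, -0.2534), (0.1, -0.2638)]  bot [(0.024, -0.3172), (0.05, -0.3302), (0.078, -0.3443), (0.084, -0.3473), (0.1, -0.3553)]
206 273 371 [71, 60, 115]; 214 270 373 [54, 12, 138]; 222 270 373 [53, 14, 138]; 230 269 374 [54, 15, 139]; 238 268 376 [54, 14, 139]; 246 267 376 [55, 14, 138]; 254 267 376 [56, 18, 139]; 262 267 376 [56, 15, 139]; 270 266 377 [55, 14, 138]; 278 266 377 [55, 15, 139]; 286 266 378 [54, 12, 138]; 294 265 378 [55, 17, 138]; 302 265 378 [54, 14, 138]; 
surface r,y,z [(206, 0.0447, 0.0553), (218, 0.0412, 0.065), (230, 0.0364, 0.0699), (242, 0.0325, 0.0761), (254, 0.0276, 0.0797), (266, 0.0228, 0.0833), (278, 0.0182, 0.087), (290, 0.0137, 0.0908), (302, 0.0093, 0.0946)] [(306, 0.0068, 0.0945)]
```

Request:
apply_moves(targets=[0.022,0,0.003,0,0.022,0,0.004,0,0.022,0,0.006,0,0.02,0,0.01,0,0.02,0,0.012,0,0.02,0,0.014,0,0.02,0,0.016,0,0,0,0,0])

```text
time: 41.0
tcp_pos: [0.4935, 0.0455, 0.0401]
orientation: [-0.0, 0.727, 0.687, 0.0]
ft_force: [-0.4, -0.2, 1.3]
grip_width: 0.054
grasp_force: 12.0
```

```bash
python3 side.py b7 | grep -v "^ \|^s"
```

```text
[0.49349484 0.04546672 0.04005039] [-0.35067027 -0.18335132  1.25404304] 0.05404457456587654
238 273 370 [48, 10, 123]; 246 271 373 [49, 14, 124]; 254 270 374 [48, 11, 124]; 262 268 375 [49, 12, 123]; 270 267 376 [49, 14, 124]; 278 266 377 [48, 13, 123]; 286 265 379 [48, 12, 124]; 294 264 380 [49, 13, 124]; 302 262 381 [48, 12, 123]; 342 265 379 [52, 6, 152]; 350 267 376 [52, 6, 151]; 358 270 373 [52, 5, 150]; 366 274 370 [45, 36, 129];
```

Request:
apply_moves(targets=[0,0,-0.04,0,0.07,0,0,0,0.07,0,0,0,0.07,0,0,0,0,0,0.02,0,0,0,0.02,0,0,0,0.01,0,0,0,0.01,0,0,0,0,0])

```text
time: 42.0
tcp_pos: [0.4959, 0.0868, 0.0365]
orientation: [-0.0, 0.727, 0.687, 0.001]
ft_force: [-1.3, 4.4, 6.8]
grip_width: 0.054
grasp_force: 12.0
```

```bash
python3 side.py b8 | tail -1
```

```text
surface r,y,z [(234, 0.1008, 0.0417), (246, 0.0994, 0.0546), (258, 0.0964, 0.0623), (270, 0.0936, 0.0696), (282, 0.091, 0.0765), (294, 0.0887, 0.0831), (306, 0.0859, 0.0886)] [(306, 0.0859, 0.0886)]
```

Request:
apply_moves(targets=[0,0,0,0,0,0,0,0,0,0,0,0,0,0,0,0,0,0,0,0,0,0,0,0,0,0,-0.1,0,0,0,-0.2,0,0,0,-0.2,0,0,0,-0.2,0,0,0,0,0,0,0,0,0], jaw=0)

```text
time: 43.3
tcp_pos: [0.496, 0.086, 0.1769]
orientation: [0.0, 0.727, 0.687, 0.001]
ft_force: [-0.4, -0.1, -1.3]
grip_width: 0.0878
grasp_force: 0.0
```

```bash
cat > look.py <<'E'
from h import *
import sys
s=telemetry.sense();print(s["tcp_pos"],s["ft_force"])
im,C=snap("wrist",sys.argv[1])
for q in blobs(im,"pink",300):
    c=cv2.findContours(q[3].astype(np.uint8),0,1)[0]
    h=cv2.approxPolyDP(cv2.convexHull(max(c,key=cv2.contourArea)),2.5,True)[:,0]
    print(q[0],q[1],h.tolist())
    for z in(.084,.078,.06): print(z,[onz("wrist",*p,z,C)[:2].round(4).tolist() for p in h])
    u,v=q[1].astype(int);print("col",[(r,im[r,u].tolist()) for r in range(q[2][1],q[2][1]+q[2][3],6)])
E
python3 look.py b9.png
```

```text
[0.4960322  0.08599907 0.17688215] [-0.36444799 -0.09827569 -1.32815887]
4088 [321.4 205.2] [[346, 171], [352, 183], [349, 239], [293, 239], [291, 183], [296, 173]]
0.084 [[0.5176, 0.1152], [0.5222, 0.1046], [0.5182, 0.0534], [0.4681, 0.0563], [0.4707, 0.1076], [0.4756, 0.1159]]
0.078 [[0.518, 0.1141], [0.5228, 0.1032], [0.5186, 0.0508], [0.4673, 0.0538], [0.47, 0.1062], [0.4751, 0.1148]]
0.06 [[0.5192, 0.1106], [0.5244, 0.099], [0.5199, 0.0429], [0.4651, 0.0461], [0.468, 0.1022], [0.4734, 0.1113]]
col [(171, [43, 22, 100]), (177, [40, 10, 102]), (183, [48, 11, 123]), (189, [66, 33, 142]), (195, [92, 50, 190]), (201, [91, 48, 188]), (207, [89, 47, 187]), (213, [88, 45, 186]), (219, [87, 45, 185]), (225, [85, 43, 183]), (231, [84, 41, 182]), (237, [123, 54, 244])]
```

Cup A is now mouth-down, its closed base on top, centre about (0.495, 0.081). I'll move it further onto the plate to clear the edge for cup B.

Request:
apply_moves(targets=[-0.028,-0.004,0,0,0,0,0.15,0,0,0,0.15,0,0,0,0.15,0,0,0,0.15,0,0,0,0.11,0,0,0,0,0,0,0,0,0])

```text
time: 44.15
tcp_pos: [0.4939, 0.0793, 0.0337]
orientation: [-0.0, 0.727, 0.686, -0.001]
ft_force: [0.2, -0.6, -0.5]
grip_width: 0.0882
grasp_force: 0.0
```

Request:
apply_moves(targets=[0,0,0,0,0,0,0,0,0,0,0,0,0,0,0,0,0,0,0,0,0,0,0,0,0,0,-0.05,0,0,0,-0.05,0,0.16,-0.025,0,0,0.16,-0.025,0,0,0.16,-0.025,0,0,0.17,-0.025,0,0,0,0,0.05,0,0,0,0.04,0,0,0,0.01,0,0,0,0,0], jaw=1, newtons=15)

```text
time: 45.75
tcp_pos: [0.4821, 0.21, 0.0345]
orientation: [-0.0, 0.728, 0.686, -0.0]
ft_force: [0.8, 1.7, 1.4]
grip_width: 0.0538
grasp_force: 15.0
```

Request:
apply_moves(targets=[0,0,0,0,0,0,0,0,0,0,0,0,0,0,0,0,0,0,0,0,0,0,0,0,0,0,-0.1,0,0,0,-0.2,0,0,0,-0.2,0,0,0,-0.2,0,0,0,0,0,0,0,0,0], jaw=0)

```text
time: 46.95
tcp_pos: [0.4823, 0.2115, 0.1749]
orientation: [-0.0, 0.727, 0.687, 0.001]
ft_force: [-0.2, -0.0, -0.9]
grip_width: 0.088
grasp_force: 0.0
```

```bash
python3 look.py b10.png | grep -v col; python3 cup.py c2 | grep side
```

```text
[0.48233006 0.21152015 0.17490885] [-0.17742068 -0.01419202 -0.86843499]
4188 [321.5 201.6] [[346, 167], [353, 178], [350, 235], [292, 235], [291, 178], [296, 167]]
0.084 [[0.5038, 0.2445], [0.5093, 0.2349], [0.5052, 0.1836], [0.454, 0.1866], [0.4575, 0.2378], [0.4624, 0.2469]]
0.078 [[0.5042, 0.2434], [0.5098, 0.2336], [0.5057, 0.1811], [0.4532, 0.1841], [0.4568, 0.2366], [0.4619, 0.2458]]
0.06 [[0.5055, 0.2402], [0.5115, 0.2296], [0.5071, 0.1735], [0.451, 0.1767], [0.4548, 0.2328], [0.4602, 0.2428]]
side 458 [276.6 154.3] [[284, 140], [286, 166], [269, 167], [267, 145]] [[0.5119, 0.2676], [0.5046, 0.1415], [0.457, 0.145], [0.4587, 0.2503]]
side 920 [325.1 298.3] [[319, 277], [342, 285], [333, 320], [310, 312], [309, 297]] [[0.5342, -0.2368], [0.5778, -0.2641], [0.5442, -0.3368], [0.5033, -0.3128], [0.5063, -0.28]]
```

Request:
apply_moves(targets=[0,0,0,0.15,0,0,0,0.155,0,0,0,0.155,0,0,0,0.155,-0.164,0.125,0,0,-0.164,0.125,0,0,-0.164,0.125,0,0,-0.164,0.125,0,0,-0.164,0.125,0,0,-0.164,0.125,0,0,-0.164,0.125,0,0,-0.164,0.125,0,0,-0.164,0.125,0,0,-0.164,0.125,0,0,-0.164,0.125,0,0,-0.166,0.128,0,0,0,0,0,0,0,0,0,0])

```text
time: 48.9
tcp_pos: [0.536, -0.2823, 0.1725]
orientation: [-0.001, 0.871, 0.492, -0.001]
ft_force: [0.3, 0.2, -1.3]
grip_width: 0.0877
grasp_force: 0.0
```

```bash
python3 look.py d1.png | grep -v "col\|0.084\|0.078"; python3 -c "
from h import *
print(telemetry.sense()['orientation'])"
```

```text
[ 0.53595177 -0.28231943  0.17253441] [ 0.2629532   0.23325921 -1.25235352]
3686 [321.9 182.1] [[346, 151], [351, 159], [349, 214], [294, 213], [293, 166], [299, 150]]
0.06 [[0.5766, -0.2551], [0.5768, -0.2636], [0.5495, -0.3078], [0.5058, -0.2803], [0.529, -0.2423], [0.5413, -0.2328]]
[-1.04387666e-03  8.70293414e-01  4.92531846e-01 -8.14927792e-04]
```

Request:
apply_moves(targets=[0.011,0,0,0,0,0,0.15,0,0,0,0.15,0,0,0,0.15,0,0,0,0.15,0,0,0,0.1,0,0,0,0.055,0,0,0,0,0,0,0,0,0])

```text
time: 49.85
tcp_pos: [0.5389, -0.2792, 0.024]
orientation: [0.0, 0.87, 0.493, 0.0]
ft_force: [0.2, 0.0, 0.4]
grip_width: 0.0876
grasp_force: 0.0
```

Request:
apply_moves(targets=[0,0,0,0,0,0,0,0,0,0,0,0,0,0,0,0,0,0,0,0,0,0,0,0,0,0,-0.1,0,0,0,-0.15,0,0,0,0,-0.15,0,0,0,-0.155,0,0,0,-0.155,0,0,0,-0.155,0,0,0,0], jaw=1, newtons=12)

```text
time: 51.15
tcp_pos: [0.5381, -0.2796, 0.0732]
orientation: [-0.0, 0.727, 0.687, 0.0]
ft_force: [-1.0, -0.1, -1.0]
grip_width: 0.0539
grasp_force: 12.0
```

Request:
apply_moves(targets=[0.176,-0.044,0,0,0.176,-0.044,0,0,0.176,-0.044,0,0,0.176,-0.044,0,0,0.176,-0.044,0,0,0.176,-0.044,0,0,0.176,-0.043,0,0,0,0,0,0,0,0,0.1,0,0,0,0.085,0,0,0,0,0,0,0,0,0])

```text
time: 52.35
tcp_pos: [0.491, -0.0308, 0.0363]
orientation: [-0.0, 0.728, 0.686, -0.0]
ft_force: [-0.1, -0.3, -0.6]
grip_width: 0.0538
grasp_force: 12.0
```

Request:
apply_moves(targets=[0.025,0,0,0,0.024,0,0,0,0.02,0,-0.015,0,0.02,0,-0.015,0,0.02,0,-0.016,0,0.027,0,-0.01,0,0.027,0,-0.009,0,0.026,0,-0.0085,0,0.027,0,0,0,0.028,0,0.001,0,0.0275,0,0.0015,0,0,0,0,0])

```text
time: 53.55
tcp_pos: [0.4942, 0.0255, 0.0503]
orientation: [-0.0, 0.727, 0.687, 0.0]
ft_force: [-0.8, -0.8, 0.3]
grip_width: 0.0542
grasp_force: 12.0
```

```bash
python3 side.py e1
```

```text
[0.49423608 0.02551783 0.05029503] [-0.80339953 -0.8247286   0.33929599] 0.054248535990038725
s 533 [287.5 199.8] [276, 187, 24, 26]
  top [(0.024, 0.095), (0.05, 0.0664), (0.078, 0.0357), (0.084, 0.0291), (0.1, 0.0115)]  bot [(0.024, -0.005), (0.05, -0.0297), (0.078, -0.0564), (0.084, -0.0621), (0.1, -0.0774)]
230 271 372 [50, 14, 125]; 238 268 375 [45, 9, 116]; 246 268 375 [56, 9, 149]; 254 268 375 [45, 11, 116]; 262 267 376 [52, 11, 135]; 270 267 376 [53, 14, 136]; 278 267 377 [52, 13, 135]; 286 266 377 [54, 15, 135]; 294 266 378 [54, 15, 136]; 302 265 378 [55, 16, 136]; 
surface r,y,z [(226, 0.0466, 0.0617), (238, 0.0437, 0.0709), (250, 0.0381, 0.0731), (262, 0.0339, 0.0781), (274, 0.0292, 0.0818), (286, 0.0246, 0.0855), (298, 0.0202, 0.0894)] [(306, 0.0168, 0.0913)]
```

Request:
apply_moves(targets=[0.024,0,0.007,0,0.024,0,0.01,0,0.022,0,0.013,0,0.02,0,0.014,0,0.02,0,0.016,0,0,0,0,0])

```text
time: 54.25
tcp_pos: [0.4956, 0.0473, 0.0382]
orientation: [-0.0, 0.727, 0.687, 0.0]
ft_force: [1.0, 0.5, -0.9]
grip_width: 0.054
grasp_force: 12.0
```

```bash
python3 side.py e2|tail -1
```

```text
surface r,y,z [(238, 0.0593, 0.0441), (250, 0.0574, 0.0556), (262, 0.0538, 0.0622), (274, 0.0504, 0.0685), (286, 0.0479, 0.0758), (298, 0.0443, 0.0806)] [(306, 0.0417, 0.0835)]
```

Request:
apply_moves(targets=[0,0,-0.03,0,0,0,-0.02,0,0.06,0,0,0,0.06,0,0,0,0.06,0,0,0,0,0,0.02,0,0,0,0.015,0,0.01,0,0.01,0,0.01,0,0.01,0,0,0,0,0])

```text
time: 55.35
tcp_pos: [0.4977, 0.086, 0.0373]
orientation: [-0.0, 0.727, 0.686, -0.0]
ft_force: [-1.5, 1.8, 3.2]
grip_width: 0.0539
grasp_force: 12.0
```

Request:
apply_moves(targets=[0,0,0,0,0,0,0,0,0,0,0,0,0,0,0,0,0,0,0,0,0,0,0,0,0,0,-0.1,0,0,0,-0.2,0,0,0,-0.2,0,0,0,-0.2,0,0,0,0,0,0,0,0,0], jaw=0)

```text
time: 56.55
tcp_pos: [0.4981, 0.0865, 0.1781]
orientation: [0.0, 0.727, 0.687, 0.001]
ft_force: [-0.6, 0.2, -0.9]
grip_width: 0.0879
grasp_force: 0.0
```

```bash
python3 look.py e3.png
```

```text
[0.49810342 0.0864607  0.17807013] [-0.62036323  0.20413302 -0.88058711]
4116 [293.6  63.5] [[324, 31], [324, 94], [263, 94], [262, 33]]
0.084 [[0.5078, 0.2341], [0.5048, 0.1806], [0.4549, 0.1845], [0.4569, 0.237]]
0.078 [[0.5079, 0.2357], [0.5048, 0.1809], [0.4538, 0.1849], [0.4559, 0.2387]]
0.06 [[0.5084, 0.2406], [0.505, 0.182], [0.4505, 0.1863], [0.4527, 0.2437]]
col [(31, [98, 83, 158]), (37, [54, 23, 122]), (43, [51, 23, 114]), (49, [51, 23, 115]), (55, [53, 23, 115]), (61, [52, 24, 116]), (67, [52, 25, 117]), (73, [52, 24, 116]), (79, [53, 24, 117]), (85, [53, 24, 117]), (91, [83, 36, 184])]
4199 [321.1 208.1] [[346, 173], [351, 184], [348, 244], [294, 244], [292, 183], [296, 174]]
0.084 [[0.5196, 0.1137], [0.5235, 0.104], [0.5193, 0.0485], [0.4704, 0.0513], [0.4735, 0.1077], [0.4775, 0.1153]]
0.078 [[0.52, 0.1125], [0.524, 0.1026], [0.5197, 0.0458], [0.4697, 0.0486], [0.4728, 0.1064], [0.4769, 0.1141]]
0.06 [[0.5213, 0.1089], [0.5256, 0.0983], [0.5209, 0.0375], [0.4675, 0.0406], [0.4708, 0.1023], [0.4752, 0.1106]]
col [(172, [59, 45, 118]), (178, [50, 13, 126]), (184, [52, 15, 131]), (190, [131, 61, 245]), (196, [131, 61, 245]), (202, [130, 60, 245]), (208, [130, 60, 245]), (214, [129, 60, 245]), (220, [127, 57, 245]), (226, [126, 56, 245]), (232, [125, 55, 245]), (238, [123, 52, 245]), (244, [137, 90, 245])]
```

Request:
apply_moves(targets=[-0.125,0,0,0,0,0,0.15,0,0,0,0.15,0,0,0,0.15,0,0,0,0.15,0,0,0,0.085,0,0,0,0,0,0,0,0,0])

```text
time: 57.4
tcp_pos: [0.4955, 0.0606, 0.0397]
orientation: [-0.0, 0.727, 0.686, -0.001]
ft_force: [0.1, 0.2, 0.2]
grip_width: 0.0879
grasp_force: 0.0
```

Request:
apply_moves(targets=[0,0,0,0,0,0,0,0,0,0,0,0,0,0,0,0,0,0,0,0,0,0,0,0,0,0,-0.05,0,0,0,-0.05,0,-0.125,0,0,0,-0.125,0,0,0,-0.125,0,0,0,-0.12,0,0,0,0,0,0.09,0,0,0,0.08,0,0,0,0,0,0,0,0,0], jaw=1, newtons=12)

```text
time: 59.0
tcp_pos: [0.4908, -0.0378, 0.027]
orientation: [0.0, 0.727, 0.686, -0.0]
ft_force: [0.9, 0.8, -0.4]
grip_width: 0.0539
grasp_force: 12.0
```

Request:
apply_moves(targets=[0.024,0,0,0,0.024,0,0,0,0.015,0,-0.022,0,0.015,0,-0.022,0,0.015,0,-0.023,0,0.023,0,-0.016,0,0.023,0,-0.016,0,0.024,0,-0.015,0,0.027,0,-0.007,0,0.027,0,-0.007,0,0.027,0,-0.006,0,0,0,0,0])

```text
time: 60.2
tcp_pos: [0.4936, 0.0123, 0.0534]
orientation: [-0.0, 0.727, 0.687, 0.0]
ft_force: [-0.4, -1.1, 2.1]
grip_width: 0.0539
grasp_force: 12.0
```

```bash
python3 side.py f1|tail -1
```

```text
surface r,y,z [(206, 0.0429, 0.06), (218, 0.038, 0.0649), (230, 0.0332, 0.0698), (242, 0.0293, 0.076), (254, 0.0244, 0.0796), (266, 0.0189, 0.082), (278, 0.0143, 0.0857), (290, 0.0097, 0.0895), (302, 0.0053, 0.0934)] [(306, 0.0028, 0.0933)]
```

Request:
apply_moves(targets=[0.018,0,0,0,0.022,0,0.003,0,0.022,0,0.004,0,0.022,0,0.006,0,0.02,0,0.01,0,0.02,0,0.012,0,0.02,0,0.014,0,0.02,0,0.016,0,0,0,0,0])

```text
time: 61.2
tcp_pos: [0.4955, 0.0457, 0.0401]
orientation: [-0.0, 0.727, 0.687, 0.001]
ft_force: [-0.6, 0.6, 2.6]
grip_width: 0.0537
grasp_force: 12.0
```

```bash
python3 side.py f2|tail -1
```

```text
surface r,y,z [(234, 0.0577, 0.0402), (246, 0.0557, 0.0523), (258, 0.0526, 0.0605), (270, 0.0499, 0.0683), (282, 0.0466, 0.0745), (294, 0.0443, 0.0816), (306, 0.0407, 0.0864)] [(306, 0.0407, 0.0864)]
```

Tilt is about 66–68°, as with cup A. Lift over, set down, release.

Request:
apply_moves(targets=[0,0,-0.04,0,0.07,0,0,0,0.07,0,0,0,0.07,0,0,0,0,0,0.02,0,0,0,0.02,0,0,0,0.01,0,0,0,0.01,0,0,0,0,0])

```text
time: 62.2
tcp_pos: [0.498, 0.087, 0.0366]
orientation: [-0.001, 0.727, 0.687, 0.001]
ft_force: [-1.0, 4.0, 6.2]
grip_width: 0.0543
grasp_force: 12.0
```

Request:
apply_moves(targets=[0,0,0,0,0,0,0,0,0,0,0,0,0,0,0,0,0,0,0,0,0,0,0,0,0,0,-0.1,0,0,0,-0.2,0,0,0,-0.2,0,0,0,-0.2,0,0,0,0,0,0,0,0,0], jaw=0)

```text
time: 63.4
tcp_pos: [0.4981, 0.0861, 0.1769]
orientation: [0.0, 0.727, 0.687, 0.001]
ft_force: [-0.7, -0.6, -1.1]
grip_width: 0.0879
grasp_force: 0.0
```

```bash
python3 look.py f3.png
```

```text
[0.49808395 0.08606995 0.17685856] [-0.72878993 -0.63525972 -1.14199979]
4207 [293.2  63. ] [[325, 31], [323, 95], [273, 96], [261, 92], [262, 32]]
0.084 [[0.5085, 0.2334], [0.5039, 0.1793], [0.4633, 0.1815], [0.4535, 0.1858], [0.4572, 0.2371]]
0.078 [[0.5087, 0.235], [0.5039, 0.1797], [0.4624, 0.1819], [0.4524, 0.1863], [0.4561, 0.2389]]
0.06 [[0.5092, 0.2398], [0.5041, 0.1807], [0.4596, 0.1831], [0.449, 0.1878], [0.453, 0.244]]
col [(30, [101, 88, 157]), (36, [56, 23, 127]), (42, [51, 23, 115]), (48, [52, 23, 116]), (54, [53, 23, 116]), (60, [52, 24, 117]), (66, [53, 23, 117]), (72, [53, 24, 117]), (78, [53, 24, 118]), (84, [54, 25, 119]), (90, [83, 35, 185]), (96, [71, 66, 96])]
4098 [321.4 206.4] [[345, 172], [352, 184], [349, 240], [293, 240], [291, 185], [296, 174]]
0.084 [[0.5187, 0.1145], [0.5242, 0.1038], [0.5201, 0.0525], [0.47, 0.0554], [0.4726, 0.1059], [0.4776, 0.1151]]
0.078 [[0.5191, 0.1133], [0.5248, 0.1024], [0.5206, 0.0499], [0.4692, 0.0528], [0.4719, 0.1045], [0.477, 0.114]]
0.06 [[0.5203, 0.1098], [0.5264, 0.0981], [0.5219, 0.042], [0.467, 0.0451], [0.4699, 0.1004], [0.4753, 0.1105]]
col [(172, [46, 26, 100]), (178, [39, 9, 101]), (184, [49, 14, 124]), (190, [91, 47, 188]), (196, [92, 49, 189]), (202, [91, 47, 188]), (208, [89, 47, 187]), (214, [88, 46, 186]), (220, [86, 44, 184]), (226, [86, 44, 184]), (232, [83, 41, 182]), (238, [120, 53, 241])]
```

Request:
apply_moves(targets=[-0.2,0,-0.1,0,-0.2,0,-0.1,0,-0.2,0,0,0,-0.2,0,0,0,-0.2,0,0,0,0,0,0,0,0,0,0,0,0,0,0,0])

```text
time: 64.25
tcp_pos: [0.486, -0.1127, 0.2152]
orientation: [-0.001, 0.727, 0.687, -0.001]
ft_force: [-0.4, -0.8, -0.1]
grip_width: 0.0881
grasp_force: 0.0
```

```bash
python3 - <<'E'
from h import *
b,_=snap("scene","z1.png");a,_=snap("side","z2.png")
cv2.imwrite("pics/z.png",np.hstack([cv2.resize(b[60:260,230:470],(440,366),interpolation=2),cv2.resize(a[80:240,210:350],(320,366),interpolation=2)]))
E
```

```text
(no output)
```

View pics/z.png

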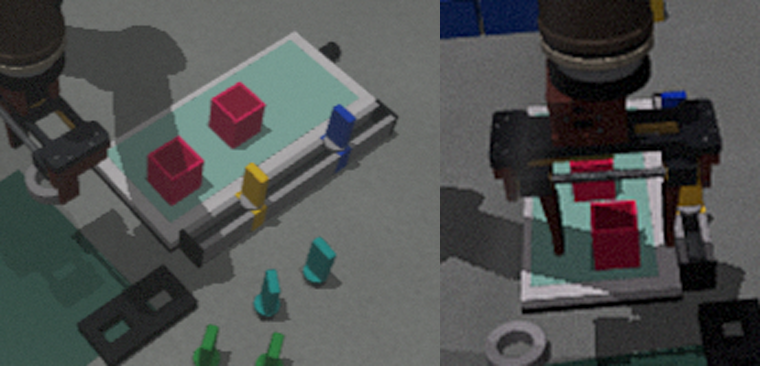

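The final picture shows both posts at their bands and both cups on the glass. From this shading I can't tell whether the tops are closed, so I'll check numerically.

```bash
python3 - <<'E'
from h import *
for f in("z1.png","scene0.png"):
    b=cv2.imread("pics/"+f);C=cal("scene")
    for q in blobs(b,"pink",300):
        x,y,w,h=q[2];print(f,q[0],q[1],q[2].tolist())
        for r in range(y,y+h,2): print(" ".join("%3d"%v for v in b[r,x:x+w:2,2]))
im=cv2.imread("pics/f3.png")
print("wrist B rows");
for r in range(168,248,5): print(r," ".join("%3d"%v for v in im[r,288:356:4,2]))
im=cv2.imread("pics/a1wrist.png");print("wrist mouth-up ref")
for r in range(165,228,5): print(r," ".join("%3d"%v for v in im[r,292:352:4,2]))
E
```

```text
z1.png 602 [357.5 120.7] [345, 105, 29, 35]
169 170 132 116 119 119 122 169 170 122 118 118 119 118 119
154 118 122 117 121 141 180 135 133 175 125 119 120 117 118
119 119 117 127 167 164 116 118 117 126 179 131 118 121 119
118 121 156 177 133 120 118 118 120 118 125 180 143 120 116
138 179 132 117 116 118 117 118 117 119 117 116 170 142 120
104 177 134 117 116 118 119 117 117 116 116 118 120 165 140
102  90 169 141 118 118 117 121 118 120 119 115 122 167 174
 98  93  92 169 135 116 120 117 117 118 117 138 179 129  85
 95 101  95  99 158 152 114 117 120 126 169 153  81  81  91
 96  95  92  94  92 158 146 120 144 177 107  83  83  81  90
 95  97  93  93  98  89 160 166 154  90  83  82  81  80 106
 94  97  96  96  96  97 109  96  81  83  84  84  80  82  97
 94  93  95  93  94  94  96  86  78  80  79  82  79  83  74
108  96  93  95  95  95  95  82  81  82  82  80  81  78  75
119 114  94  95  94  95  89  83  84  81  82  84  79  76  76
115 119 109  93  94  94  92  78  83  81  80  80  76  78 118
122 119 119 111  94  94  86  82  85  75  77  76 103 119 118
118 118 122 119 111  96  87  86  75 
[... 4931 characters left out ...]
 111 164 142 127 126 124 123 122 122 123 125 126 129 115  34
180 112 224 120 146 155 228 250 250 250 249 244 249 236 227  39
185 110 242 123 147 147 238 253 253 253 253 253 253 177 250  38
190 110 243 122 147 147 237 253 253 253 253 253 254 171 247  34
195 110 245 122 148 154 242 253 253 253 253 253 254 166 247  40
200 107 245 123 156 205 209 208 220 209 217 221 168 153 241  55
205 105 245 123 149 153 157 173 154 187 173 161 153 154 230 108
210 121 245 124 118 118 118 119 119 118 118 118 118 163 224 106
215 119 247 129 118 119 118 119 119 119 118 119 118 191 228 106
220 117 228 224 218 226 212 195 180 170 162 159 150 203 186 102
225 116 117 119 122 128 131 134 138 141 144 146 152 158 119 100
```

The tops are uniform with an even border all round. None of the wall or floor shading seen in the mouth-up reference appears, the footprint is square, and both rolls went past 66° with the mouth turning downward. Both cups are therefore mouth-down, at about (0.482, 0.211) and (0.497, 0.080), within the plate limits. Handing in.

```bash
python3 -c "
from rig import env,telemetry
print(telemetry.sense()['time']); print(env.close_job())"
```

```text
64.35
the job is handed in; nothing more can be done
None
```

I handed the job in at 64.35 s with no verdict returned: both posts are in the strut at their own bands, turned crosswise, and by my image measurements both pink cups stand mouth-down on the glass, with no sign of the ring, weight or case having moved.

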